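# Hang the clamp ring on the swing-out hook

## Task

First swing the loose swivel hook round so that it points straight out along the yellow stripe on its foot. Then take the orange clamp ring out of the rack by its rim and hang it in the bowl of the J-hook, leaving it hanging still with the hook still pointing straight out. Leave the other two rings in the rack and do not push the bottle, beaker and other things about.

Things in the scene. Friction and masses are not known exactly. Their poses are not given: they have to be found in the camera images.
- orange_ring_center (a point): Centre of the orange clamp ring, the one to hang: a rigid flat hoop, outside diameter 150 mm, hole 116 mm, so its rim is 17 mm wide radially and 12 mm thick along its axis; about 0.18 kg, loose. x is the ring's axis (horizontal in the rack), z is up in the rack. The rim can be pinched across its 12 mm thickness anywhere on its upper half
- blue_ring_center (a point): Centre of the blue ring, same size and axes as the orange one; a neighbour in the rack, to be left there
- white_ring_center (a point): Centre of the white ring, same size and axes as the orange one; a neighbour in the rack, to be left there
- rack_center (a point): Centre of the top of the fixed rack's base plate (156 x 134 mm in x and y, 8 mm high). Three rings stand upright in it 50 mm apart along its x, their axes along x, colours in any order, each on two rails, its centre 91 mm and top 166 mm above the worktop. Guide pins 80 mm high, 61 mm to either side in y, hold each ring with 2 mm play; it comes out straight up
- hook_pivot (a point): Point on the hook's vertical swivel axis at the height of its arm (270 mm above the worktop), on the fixed stand's 18 mm thick post. The stand's foot and its yellow stripe run out from here along this point's -x axis. The collar here is 28 mm across and reaches 283 mm above the worktop
- foot_front (a point): Middle of the front end of the stand's foot (64 mm wide, 12 mm high, top face), below the end of the yellow stripe and 160 mm from the swivel axis. To the right of the stand (-y) is a fixed monitor, taller than the hook, so there is more room for a gripper on the hook's left
- swing_hook (a joint): Swivel angle of the J-hook about its vertical post, rad: 0 when it points straight out above the yellow stripe; positive when turned clockwise seen from above; stops at -1.5 and 1.5. It turns at a touch (about 0.02 N m of friction) and stays where it is left
- hook_arm (a point): Middle of the straight level part of the hook's arm, a round steel bar 10 mm thick that runs from the post to 90 mm out; this point is on the bar's centre line, 55 mm from the swivel axis, 270 mm above the worktop; its -x axis points outward along the arm. Can be pinched or pushed sideways here. A hung ring swings a little and comes to rest in a second or two
- hook_seat (a point): Top of the 10 mm bar at the bottom of the hook's bowl, where a hung rim rests: 122 mm from the swivel axis, 255 mm above the worktop; -x points outward, z up. Inward the bar rises to the arm (top at 275 mm); outward it turns up to a red ball tip 143 mm from the axis, top at 283 mm. Put a ring over the tip from outside, then lower it; its centre hangs 58 mm below this point
- wash_bottle: white plastic wash bottle with red spout cap, 172 mm tall, about 98 x 73 mm; stands loose between rack and hook stand, the tallest obstacle; origin at the middle of its underside
- beaker: clear glass beaker, 53 mm across, 70 mm tall, loose; origin at the middle of its underside
- red_jar: jar with red lid, 50 mm across, 72 mm tall, loose, at the back; origin at the middle of its underside
- filter_carton: small white and blue carton, 66 x 120 x 58 mm tall, loose, behind the rack; origin at the middle of its underside
- notebook: black notebook, 120 x 85 x 16 mm, lying loose near the front; origin at the middle of its underside
- mouse: black computer mouse, 110 x 60 x 36 mm, loose, on the right; origin at the middle of its underside
Not all that is in view belongs to the job. Of the things that look like the part that bears orange_ring_center, the larger one is meant.

How it is judged:
By the outcome, as a careful person would: the job done as asked, in the order asked, and still so for the second after the job is handed in, with the robot touching nothing.
It also fails if it takes over 61 s, if anything falls off the work surface, if the arm or the gripper's body presses on something with over 40 N, if the wrist force passes 120 N, or if a joint passes its speed limit or range.

## Robot

A 7-joint arm with a two-finger parallel gripper is mounted at the origin on a cart in front of the work surface, level with it; the furniture and walls round the work are solid. World frame = base frame: x ahead of the robot, y to its left, z up, the work surface at z = 0. Lengths are in mm, angles in rad, forces in N, time in s.
With the tool pointing down it reaches from about 400 to 875 mm from the base axis. Payload 4.4 kg.
Tool frame: the origin (TCP) lies midway between the tips of the shut fingers; the grasp point (between the pads) lies 19 mm behind it; z points along the fingers, y is the direction in which the jaws open and shut (so a half turn about z gives the same grasp; the last joint's range is limited). The gripper opens to 85 mm and grips with 20 to 120 N. Pads are 22 mm wide; open, the fingers measure 114 mm over their backs; the gripper's body (76 mm by 85 mm) begins 54 mm behind the grasp point. The pads swing forward as they close: fully open they stand 13 mm farther back than shut.
Start: joints at [1.173, 0.628, 0.038, 1.517, -0.027, 0.996, -0.02], TCP at [211.764, -614.552, 193.713] pointing down, gripper open.
Joint ranges: [-3.06, 3.06], [-0.37, 2.12], [-1.25, 1.32], [0.18, 2.47], [-1.1, 4.24], [0.23, 1.98], [-2.94, 2.94]. Speed limits (rad/s): [2.57, 2.57, 3.14, 3.14, 3.14, 3.14, 3.14].

## Interface

Orientations are given as [roll, pitch, yaw] about the fixed x, y, z axes, in that order (R = Rz(yaw) Ry(pitch) Rx(roll)).
In Python, from cell import ctrl, vision gives the robot as it stands.
- The arm moves only by the tool play_rows, never from a script. Its arguments are lists of equal length, an entry for each row: "slide": the shift along the tool's x, y, z in mm, a list of three; "turn": the turn about the tool's z in rad; "fingers": the opening, from 0 (shut) to 1 (fully open). A call has 1 to 5 rows; each row is the pose to reach, as a shift and turn from the pose measured when the call began, along the tool's axes at that moment; what a row does not reach only later rows make up. A row lasts 1/8 s, in which the tool goes at most 62.5 mm and 10.7 degrees, less where a joint would pass 70% of its speed; a pose out of reach is approached as far as the arm can. A call with a gripper value outside its range is refused whole. The fingers move at their own pace and stop on an object; the grip force is fixed at half the most. Time passes only in rows, so rows that repeat a pose let the fingers close. It gives the time, the measured TCP pose, the force and the opening at its end, in the units of the state.
- ctrl.read_state(): the state, without advancing time (a new reading comes with each control period).
- vision.get_image(name): name is "scene" or "top" or "wrist"; returns (picture, depth): 480x640x3 uint8, blue, green, red; 480x640 float32, mm along the optical axis (not along the pixel's ray), 0 where there is no reading.
- vision.camera_params(name): a dict with "fx", "fy", "cx", "cy" (pixels), "position" and "rotation" of the camera in the world. Camera axes: x right, y up, looking along -z (the intrinsics and any distortion apply to the point x, -y, -z); pixel columns grow to the right and rows downward; lengths in mm; the calibration is good to about 2 mm. A picture is of the moment at which its call begins: read the wrist's pose just before it. camera_params takes no time and is no camera call; for the wrist camera it gives the pose at the moment of the call.
- ctrl.finish_job(): hands the job in, once; it reports no verdict.
The state is a dict: "clock": time; "qpos": joint angles; "qd": joint speeds; "tau": joint torques, N m; "eef_pos": TCP position; "tool_rot": TCP orientation; "force": force on the tool from outside, world axes, zero at the start; "torque": the same for the moment, N m; "width": finger opening in mm.
Only numpy, scipy, OpenCV 4.12 (cv2) and the standard library are available. Lean on these libraries where they do the work, as an engineer would, in place of code of your own. Each camera call takes 0.05 s, during which the arm holds its last target.

## Working session

There is one attempt and no reset: what is moved stays moved. The work goes in short steps, Python scripts to look and compute and a tool call to move; the robot and the scene stay as the last step left them, time stands still between calls to the robot, and variables do not carry over. Pictures are saved under pics/ and viewed, and the job is handed in when it is done.

Besides the shell and the picture viewer there is one more tool, called after "Call:" in YAML: its name, and indented under it one key for each argument. play_rows: Moves the arm, as the interface text tells. Its arguments: {"type":"object","properties":{"slide":{"type":"array"},"turn":{"type":"array"},"fingers":{"type":"array"}},"required":["slide","turn","fingers"]}

```bash
mkdir -p pics; ls; cat > h.py <<'E'
import numpy as np, cv2, pickle
from cell import ctrl, vision
def snap(name,tag):
    p=vision.camera_params(name) 
    im,d=vision.get_image(name)
    cv2.imwrite(f'pics/{tag}.png',im); pickle.dump((im,d,p),open(f'pics/{tag}.pkl','wb'))
    return im,d,p
def load(tag): return pickle.load(open(f'pics/{tag}.pkl','rb'))
def px2w(p,d,u,v,dep=None):
    z=d[int(v),int(u)] if dep is None else dep
    x=(u-p['cx'])/p['fx']*z; y=(v-p['cy'])/p['fy']*z
    return np.array(p['rotation'])@np.array([x,-y,-z])+np.array(p['position'])
def w2px(p,X):
    c=np.array(p['rotation']).T@(np.array(X)-np.array(p['position']))
    return p['cx']+p['fx']*c[0]/-c[2], p['cy']-p['fy']*c[1]/-c[2]
def cloud(p,d):
    v,u=np.mgrid[0:480,0:640]
    c=np.stack([(u-p['cx'])/p['fx']*d,-(v-p['cy'])/p['fy']*d,-d],-1)
    return c@np.array(p['rotation']).T+np.array(p['position'])
def crop(tag,x0,y0,x1,y1,s,out):
    im=load(tag)[0][y0:y1,x0:x1]
    cv2.imwrite(f'pics/{out}.png',cv2.resize(im,None,fx=s,fy=s,interpolation=cv2.INTER_CUBIC))
E
python3 - <<'E'
from h import *
s=ctrl.read_state(); print(s)
for n in ('scene','top'):
    im,d,p=snap(n,n+'0'); print(n,p)
E
```

```text
pics
{'clock': 0.0, 'qpos': array([ 1.17318523,  0.62936235,  0.03842457,  1.51837181, -0.02697903,
        0.99628848, -0.02000175]), 'qd': array([-7.18983712e-04, -2.69395796e-04, -4.64714348e-04,  1.43021773e-05,
        5.38547920e-04, -1.26872573e-03,  4.42458361e-04]), 'tau': array([ 6.64982163e-04, -5.63394821e+01,  1.22594163e+00, -1.93444902e+01,
        1.09511154e-02,  1.03374981e-02, -1.38521344e-05]), 'eef_pos': array([ 211.54383547, -613.87506286,  192.77711226]), 'tool_rot': array([-3.13968055e+00,  3.35230284e-05,  3.31834767e-01]), 'force': array([-0.48897809,  0.69743999, -0.25852119]), 'torque': array([ 0.06099295, -0.02776156, -0.03642985]), 'width': 85.72932332926419}
scene {'fx': 554.414848403686, 'fy': 554.414848403686, 'cx': 321.2907735939391, 'cy': 232.8496252147067, 'position': array([  881.22330197, -1116.88304094,   843.20423654]), 'rotation': array([ 1.02219265, -0.01994664,  0.28933961])}
top {'fx': 516.3968139462797, 'fy': 516.3968139462797, 'cx': 327.2957444063477, 'cy': 244.54087534150563, 'position': array([ 480.82873521,  -22.42212506, 1321.43126734]), 'rotation': array([ 0.09906757,  0.00284673, -1.56687928])}
```

```bash
sed -i "s/np.array(p\['rotation'\])/Rm(p)/g" h.py; cat >> h.py <<'E'
from scipy.spatial.transform import Rotation
def Rm(p): return Rotation.from_euler('xyz',p['rotation']).as_matrix()
E

```

```text
(no output)
```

View pics/scene0.png

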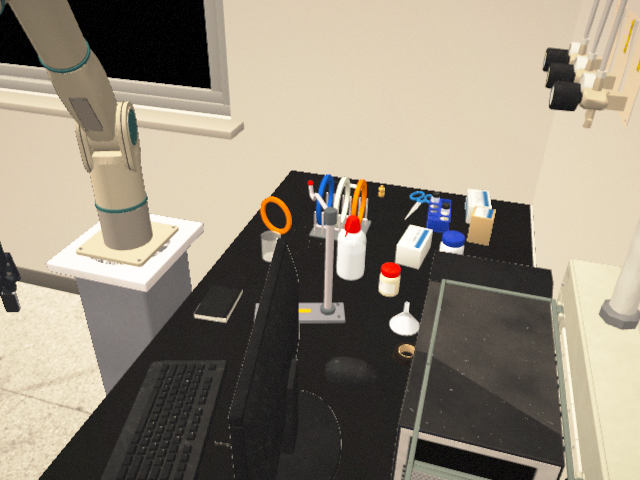

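View pics/top0.png

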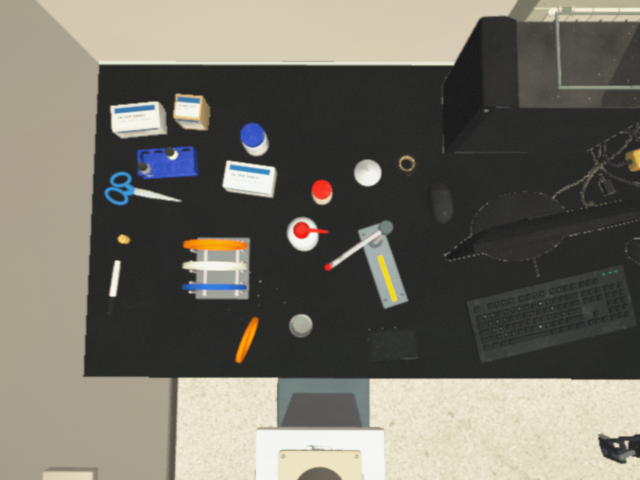

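```bash
python3 - <<'E'
from h import *
im,d,p=load('top0'); W=cloud(p,d)
def q(u,v): print((u,v),np.round(W[v,u]),d[v,u])
for a in [(215,244),(215,266),(215,287),(246,340),(386,228),(327,267),(355,250),(391,300),(302,231),(301,325),(321,188),(300,400)]: q(*a)
hsv=cv2.cvtColor(im,cv2.COLOR_BGR2HSV)
m=(hsv[...,0]>5)&(hsv[...,0]<18)&(hsv[...,1]>180)&(hsv[...,2]>120)&(d>0)
for n,(x0,x1,y0,y1) in dict(rackO=(175,260,230,260),otherO=(225,270,310,370)).items():
    s=np.zeros_like(m); s[y0:y1,x0:x1]=1
    P=W[m&s]; print(n,len(P),np.percentile(P,[2,50,98],axis=0).round(), P[P[:,2]>P[:,2].max()-8].mean(0).round(1))
y=(hsv[...,0]>20)&(hsv[...,0]<35)&(hsv[...,1]>150)&(hsv[...,2]>120)
s=np.zeros_like(m); s[240:310,360:410]=1
v,u=np.nonzero(y&s); P=W[v,u]; c=P.mean(0); l=cv2.fitLine(P[:,:2].astype(np.float32),cv2.DIST_L2,0,.01,.01).ravel(); print('stripe',c.round(1),l,P.min(0),P.max(0))
# arm points z 255..290
s[:]=0; s[215:280,318:400]=1
k=s&(W[...,2]>240)&(W[...,2]<300)&(d>0); P=W[k.astype(bool)]; print(len(P)); l=cv2.fitLine(P[:,:2].astype(np.float32),cv2.DIST_L2,0,.01,.01).ravel(); print('hook',l,P.min(0),P.max(0))
crop('top0',300,200,420,320,5,'c1'); crop('top0',165,220,285,380,4,'c2')
E
```

```text
(215, 244) [596. 234. 165.] 1163.2883
(215, 266) [ 481.  -22. 1321.] 0.0
(215, 287) [500. 232. 164.] 1154.2938
(246, 340) [378. 169. 110.] 1195.9419
(386, 228) [ 618. -138.  282.] 1047.1652
(327, 267) [539. -19. 284.] 1038.3394
(355, 250) [574. -76. 272.] 1053.6119
(391, 300) [ 471. -179.   13.] 1300.9769
(302, 231) [625.  38. 175.] 1154.8395
(301, 325) [407.  48.   1.] 1306.4943
(321, 188) [745.  -2.  72.] 1269.156
(300, 400) [ 111.   79. -564.] 1840.0509
rackO 235 [[595. 176.  -1.]
 [599. 284. 118.]
 [625. 352. 160.]] [603.9 266.  159. ]
otherO 316 [[320. 153.  -3.]
 [374. 177.  32.]
 [427. 211. 112.]] [383.5 171.6 110.1]
stripe [ 524.8 -168.9   20.6] [ 9.474805e-01  3.198135e-01  5.248372e+02 -1.688635e+02] [ 471.09612704 -191.49833076    6.42207807] [ 582.42392831  -22.42212506 1321.43126734]
488
hook [ 5.6609994e-01 -8.2433665e-01  5.8968164e+02 -9.2408318e+01] [ 534.57618825 -150.23611687  250.31396342] [635.06354849 -14.55290294 289.43257006]
```

View pics/c1.png

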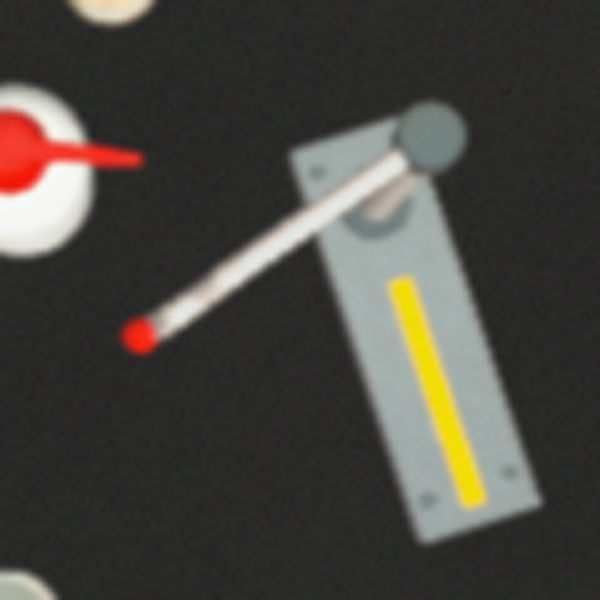

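View pics/c2.png

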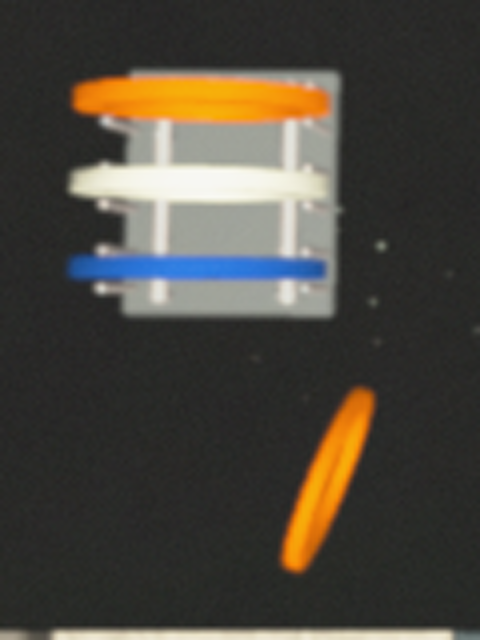

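```bash
cat >> h.py <<'E'
def ray(p,u,v,z):
    a=np.array([(u-p['cx'])/p['fx'],-(v-p['cy'])/p['fy'],-1.]); r=Rm(p)@a; o=np.array(p['position'])
    return o+r*(z-o[2])/r[2]
E
python3 - <<'E'
from h import *
im,d,p=load('top0'); W=cloud(p,d)
hsv=cv2.cvtColor(im,cv2.COLOR_BGR2HSV)
y=(hsv[...,0]>20)&(hsv[...,0]<35)&(hsv[...,1]>150)&(hsv[...,2]>120)
s=np.zeros(y.shape,bool); s[240:310,360:410]=1
v,u=np.nonzero(y&s); P=np.array([ray(p,a,b,12)for a,b in zip(u,v)])
l=cv2.fitLine(P[:,:2].astype(np.float32),cv2.DIST_L2,0,.01,.01).ravel(); print('stripe',P.mean(0),l,np.arctan2(l[1],l[0]))
C=lambda x,y:(300+(x+.5)/5-.5,200+(y+.5)/5-.5)
piv=ray(p,*C(432,137),283);tip=ray(p,*C(139,337),277); print('pivot',piv,'tip',tip,np.linalg.norm((tip-piv)[:2]),np.arctan2(*(tip-piv)[1::-1]))
fl=[ray(p,*C(*a),12) for a in ((425,545),(542,503),(291,153))]; print('foot corners',np.round(fl),'front mid',(fl[0]+fl[1])/2, np.linalg.norm(fl[0]-fl[1]), np.linalg.norm(((fl[0]+fl[1])/2-piv)[:2]))
fm=(fl[0]+fl[1])/2; print('dir piv->front',np.arctan2(*(fm-piv)[1::-1]))
C=lambda x,y:(165+(x+.5)/4-.5,220+(y+.5)/4-.5)
for n,a,z in (('O left',(73,100),91),('O right',(330,100),91),('rackTL',(132,70),8),('rackTR',(339,71),8),('rackBR',(333,315),8),('rackBL',(123,315),8)): print(n,ray(p,*C(*a),z).round(1))
for n,x0,x1,y0,y1 in (('O',175,260,230,256),('W',175,260,256,276),('B',175,260,276,300)):
    Q=W[y0:y1,x0:x1].reshape(-1,3); Q=Q[(Q[:,2]>150)&(Q[:,2]<180)]; print(n,len(Q),Q.mean(0).round(1),Q.min(0).round(),Q.max(0).round())
Q=W[300:372,225:275].reshape(-1,3);Q=Q[(Q[:,2]>40)&(Q[:,2]<180)];print('other',Q.min(0).round(),Q.max(0).round())
E
```

```text
stripe [ 525.34067468 -169.76247531   12.        ] [ 9.4872135e-01  3.1611365e-01  5.2534070e+02 -1.6976248e+02] 0.32163027
pivot [ 620.19255985 -137.91605554  283.        ] tip [538.95108048 -19.43220116 277.        ] 143.66141345774273 2.1718437184404595
foot corners [[ 449. -163.   12.]
 [ 471. -222.   12.]
 [ 648.  -96.   12.]] front mid [ 460.12021021 -192.56838898   12.        ] 62.803758125093196 169.14501077420172
dir piv->front -2.8125794243679954
O left [601.7 327.6  91. ]
O right [602.2 173.6  91. ]
rackTL [629.2 314.1   8. ]
rackTR [629.1 181.4   8. ]
rackBR [473.7 182.3   8. ]
rackBL [473.2 315.3   8. ]
O 206 [601.2 246.7 160. ] [595. 201. 150.] [608. 297. 171.]
W 194 [551.2 246.3 160.2] [546. 200. 150.] [556. 295. 168.]
B 199 [501.8 245.8 160.2] [497. 199. 150.] [507. 294. 170.]
other [323. 151.  40.] [429. 196. 118.]
```

```bash
python3 - <<'E'
from h import *
im,d,p=load('scene0'); W=cloud(p,d)
crop('scene0',240,170,440,330,4,'c3')
it,dt,pt=load('top0'); Wt=cloud(pt,dt)
for X in ([620,-138,283],[620,-138,12],[468,-189,12],[539,-19,277],[601,250,166]): print(X,'scene',w2px(p,X),'top',w2px(pt,X))
# table height check
for u,v in ((420,300),(330,330),(340,250),(250,250)): print('t',Wt[v,u].round(1))
for u,v in ((397,303),(400,300),(380,250),(385,300),(405,302),(385,305)): print('foot',(u,v),Wt[v,u].round(1))
E
```

```text
[620, -138, 283] scene (np.float64(329.80003725775777), np.float64(209.00516980305366)) top (np.float64(386.0421241093388), np.float64(227.09435805377893))
[620, -138, 12] scene (np.float64(326.5645139400303), np.float64(310.3631138407823)) top (np.float64(374.31027697291717), np.float64(241.18277863639017))
[468, -189, 12] scene (np.float64(257.8155074046199), np.float64(310.8086602432827)) top (np.float64(394.8627661492081), np.float64(301.24358322164574))
[539, -19, 277] scene (np.float64(309.97801979834776), np.float64(182.0678680191064)) top (np.float64(327.1865344671947), np.float64(266.97504006723784))
[601, 250, 166] scene (np.float64(360.12303952724096), np.float64(180.62149102997276)) top (np.float64(207.95643504814655), np.float64(241.74761407228615))
t [ 471.3 -253.8    3.5]
t [394.8 -25.8  -2.2]
t [598.2 -50.8  -0.7]
t [597.9 181.4  -6.1]
foot (397, 303) [ 463.6 -194.3   12.2]
foot (400, 300) [ 471.1 -202.5    7.8]
foot (380, 250) [ 596.9 -151.7   18.4]
foot (385, 300) [ 471.1 -163.4   19.5]
foot (405, 302) [ 466.1 -215.9    2.5]
foot (385, 305) [ 458.5 -164.    12.4]
```

View pics/c3.png

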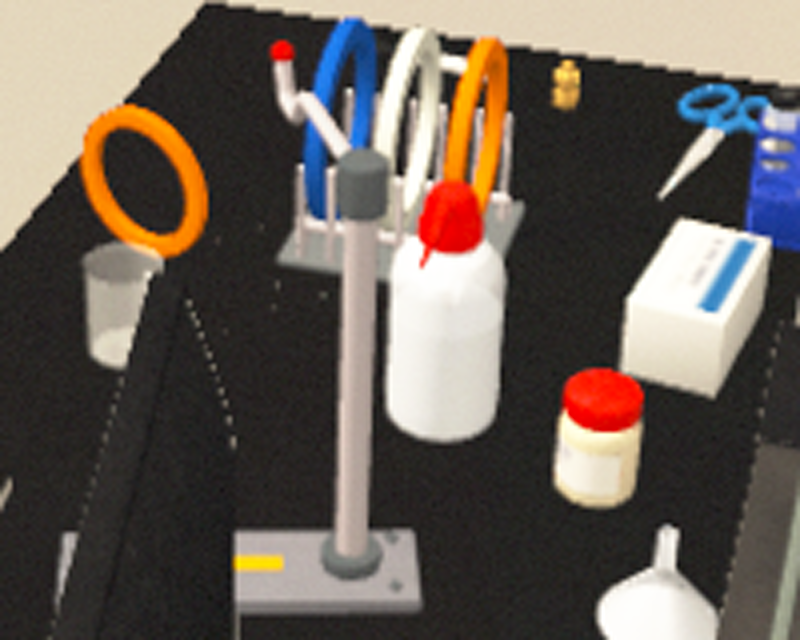

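```bash
python3 - <<'E'
from h import *
it,d,p=load('top0'); W=cloud(p,d)
for z0,z1 in ((100,300),(300,400),(400,500),(500,700)):
    m=(d>0)&(W[...,2]>z0)&(W[...,2]<z1)&(W[...,1]<-170)&(W[...,0]>250)&(W[...,0]<640)
    Q=W[m]
    if len(Q):
        print(z0,len(Q),np.percentile(Q,[0,1,50,99,100],axis=0).round())
        j=Q[:,1].argmax(); print(Q[j])
for a in ((450,256),(470,248),(500,238),(560,225),(620,215)): print(a,W[a[1],a[0]].round())
i,ds,ps=load('scene0'); Ws=cloud(ps,ds)
for a in ((285,250),(265,330),(240,420),(295,300),(288,245)): print('scene',a,Ws[a[1],a[0]].round())
E
```

```text
100 1442 [[ 568. -633.  101.]
 [ 568. -542.  109.]
 [ 615. -382.  277.]
 [ 639. -306.  300.]
 [ 640. -305.  300.]]
[ 580.9036499  -305.10105866  252.24147199]
300 1446 [[ 568. -639.  300.]
 [ 572. -625.  301.]
 [ 608. -456.  307.]
 [ 639. -309.  311.]
 [ 639. -305.  314.]]
[ 582.01831401 -305.24271132  304.52026788]
(450, 256) [ 575. -306.  112.]
(470, 248) [ 578. -307.  281.]
(500, 238) [ 596. -361.  306.]
(560, 225) [ 623. -483.  299.]
(620, 215) [ 642. -598.  310.]
scene (285, 250) [ 593. -337.  299.]
scene (265, 330) [ 638. -548.  300.]
scene (240, 420) [ 668. -707.  300.]
scene (295, 300) [ 635. -406.  248.]
scene (288, 245) [433. 120.  -1.]
```

```bash
cat >> h.py <<'E'
def plan(way,yaws,f=None,n=None,step=50,tstep=.16):
    """way: world TCP points; prints rows (slide,turn) from present pose"""
    s=ctrl.read_state(); R=Rotation.from_euler('xyz',s['tool_rot']).as_matrix(); P0=s['eef_pos']; y0=s['tool_rot'][2]
    print('now',P0.round(1),s['tool_rot'].round(3),'q',s['qpos'].round(2),'w',round(s['width'],1),'F',s['force'].round(1),'t',round(s['clock'],2))
    P=P0;y=y0;rows=[]
    for X,Y in zip(way,yaws):
        X=np.array(X,float); k=int(max(1,np.ceil(np.linalg.norm(X-P)/step),np.ceil(abs(Y-y)/tstep)))
        for i in range(1,k+1): rows.append((P+(X-P)*i/k, y+(Y-y)*i/k))
        P,y=X,Y
    print('slide',[[round(float(c)) if n is None else round(float(c),n) for c in R.T@(X-P0)] for X,_ in rows])
    print('turn',[round(-float(Y-y0),3) for _,Y in rows], len(rows))
E
python3 - <<'E'
from h import *
plan([(430,-250,360),(581.7,-81.8,345)],[1.3,2.172])
E
```

```text
now [ 211.6 -613.9  192.9] [-3.14  -0.     0.332] q [ 1.17  0.63  0.04  1.52 -0.03  1.   -0.02] w 85.2 F [-0.2 -0.4 -0.4] t 0.1
slide [[33, -27, -17], [65, -55, -33], [98, -82, -50], [130, -109, -67], [163, -137, -83], [195, -164, -100], [228, -191, -117], [260, -219, -133], [293, -246, -150], [325, -273, -167], [358, -291, -164], [391, -310, -162], [424, -328, -159], [457, -346, -157], [490, -365, -154], [523, -383, -151]]
turn [-0.097, -0.194, -0.29, -0.387, -0.484, -0.581, -0.678, -0.775, -0.871, -0.968, -1.113, -1.259, -1.404, -1.549, -1.695, -1.84] 16
```

Call:
play_rows:
  slide:
    - [33, -27, -30]
    - [65, -55, -60]
    - [98, -82, -90]
    - [130, -109, -120]
    - [163, -137, -150]
  turn: [-0.1, -0.2, -0.29, -0.39, -0.48]
  fingers: [0.5, 0.5, 0.5, 0.5, 0.5]

```text
clock: 0.72
eef_pos: [321.5, -430.1, 343.8]
tool_rot: [-3.139, -0.001, 0.815]
force: [1.0, -0.2, 0.5]
width: 42.6
```

```bash
python3 - <<'E'
from h import *
plan([(430,-250,355),(581.7,-81.8,345)],[1.3,2.172])
E
```

```text
now [ 321.5 -430.1  343.8] [-3.139e+00 -1.000e-03  8.150e-01] q [ 0.96  0.33 -0.11  1.6   0.04  1.22  0.08] w 42.6 F [ 1.  -0.2  0.5] t 0.72
slide [[41, -9, -2], [82, -18, -4], [123, -27, -7], [164, -36, -9], [206, -45, -11], [243, -45, -9], [281, -46, -8], [319, -47, -6], [356, -48, -4], [394, -49, -2], [432, -50, -1]]
turn [-0.097, -0.194, -0.291, -0.388, -0.485, -0.631, -0.776, -0.921, -1.067, -1.212, -1.357] 11
```

Call:
play_rows:
  slide:
    - [41, -9, -2]
    - [82, -18, -4]
    - [123, -27, -7]
    - [164, -36, -9]
    - [206, -45, -11]
  turn: [-0.13, -0.26, -0.39, -0.52, -0.65]
  fingers: [0.5, 0.5, 0.5, 0.5, 0.5]

```text
clock: 1.35
eef_pos: [430.4, -248.2, 354.9]
tool_rot: [-3.14, -0.002, 1.469]
force: [0.0, 0.1, -1.1]
width: 42.8
```

```bash
python3 - <<'E'
from h import *
plan([(581.7,-81.8,345)],[2.172])
E
```

```text
now [ 430.4 -248.2  354.9] [-3.140e+00 -2.000e-03  1.469e+00] q [ 0.72  0.27 -0.33  1.67  0.09  1.22  0.26] w 42.8 F [ 0.   0.1 -1.1] t 1.35
slide [[36, 27, 2], [72, 53, 4], [109, 80, 6], [145, 107, 8], [181, 134, 10]]
turn [-0.141, -0.281, -0.422, -0.563, -0.703] 5
```

Call:
play_rows:
  slide:
    - [36, 27, 2]
    - [72, 53, 4]
    - [109, 80, 6]
    - [145, 107, 8]
    - [181, 134, 10]
  turn: [-0.14, -0.28, -0.42, -0.56, -0.7]
  fingers: [0.5, 0.5, 0.5, 0.5, 0.5]

```text
clock: 1.98
eef_pos: [582.6, -80.9, 344.5]
tool_rot: [-3.141, -0.003, 2.173]
force: [0.7, -0.6, 0.1]
width: 43.0
```

```bash
python3 - <<'E'
from h import *
plan([(581.7,-81.8,345),(581.7,-81.8,255)],[2.172]*2,n=1)
pw=vision.camera_params('wrist'); print(pw)
im,d,p=snap('wrist','w1'); 
print('pivot',w2px(p,[620.2,-137.9,283]),'tip',w2px(p,[539,-19.4,277]))
E
```

```text
now [582.6 -80.9 344.5] [-3.141e+00 -3.000e-03  2.173e+00] q [ 0.43  0.45 -0.53  1.46  0.23  1.3   0.48] w 43.0 F [ 0.7 -0.6  0.1] t 1.98
slide [[-0.2, -1.3, -0.5], [-0.4, -1.3, 44.5], [-0.5, -1.2, 89.5]]
turn [0.001, 0.001, 0.001] 3
{'fx': 405.4984214281797, 'fy': 405.4984214281797, 'cx': 326.6560819045012, 'cy': 237.89996256814516, 'position': array([538.77447405, -17.14650301, 524.39532303]), 'rotation': array([-0.30752031,  0.00112584,  0.60228746])}
pivot (np.float64(325.1170495374865), np.float64(335.1256495303135)) tip (np.float64(325.26268753573004), np.float64(112.68762215152262))
```

View pics/w1.png

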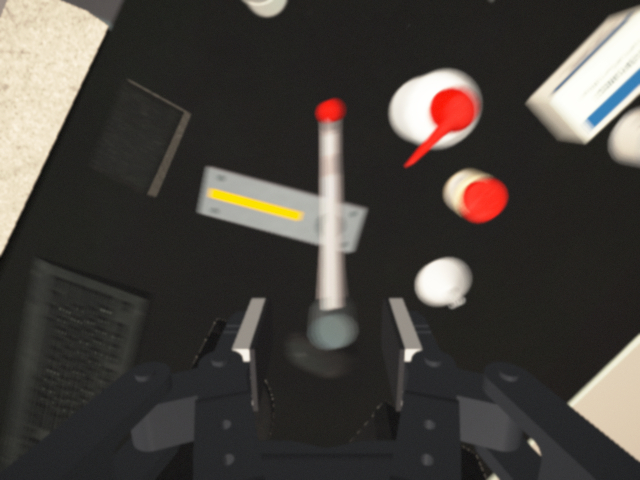

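Call:
play_rows:
  slide:
    - [0, 2, 30]
    - [0, 2, 60]
    - [0, 2, 90]
    - [0, 2, 90]
    - [0, 2, 90]
  turn: [0, 0, 0, 0, 0]
  fingers: [0.5, 0.5, 0.5, 0.2, 0.2]

```text
clock: 2.65
eef_pos: [588.4, -71.8, 254.9]
tool_rot: [3.135, -0.006, 2.184]
force: [-0.7, -0.4, 1.1]
width: 17.4
```

Call:
play_rows:
  slide:
    - [0, 0, 0]
    - [0, 0, 0]
  turn: [0, 0]
  fingers: [0.17, 0.17]

```text
clock: 2.9
eef_pos: [589.0, -71.8, 256.1]
tool_rot: [3.133, -0.004, 2.184]
force: [0.2, -0.4, 0.4]
width: 14.5
```

```bash
python3 - <<'E'
from h import *
im,d,p=snap('wrist','w2')
print(ctrl.read_state())
E
```

```text
{'clock': 2.95, 'qpos': array([ 0.40828041,  0.5228639 , -0.52120045,  1.59444278,  0.27426087,
        1.09519228,  0.43307237]), 'qd': array([-8.86230343e-04,  5.14582486e-03,  9.42758563e-04,  7.08338438e-03,
       -6.84065406e-06, -9.62236335e-04, -1.65632663e-03]), 'tau': array([-1.19881766e-03, -4.90846610e+01, -5.25975734e+00, -1.98586589e+01,
       -2.05208478e-02, -2.45301094e-02,  8.20476616e-04]), 'eef_pos': array([588.78617277, -71.78208298, 255.82217023]), 'tool_rot': array([ 3.13390154, -0.00475083,  2.18432006]), 'force': array([-0.42342991, -0.23304799,  0.32412006]), 'torque': array([-0.00727345, -0.04057327,  0.00371074]), 'width': 14.811587265467493}
```

View pics/w2.png

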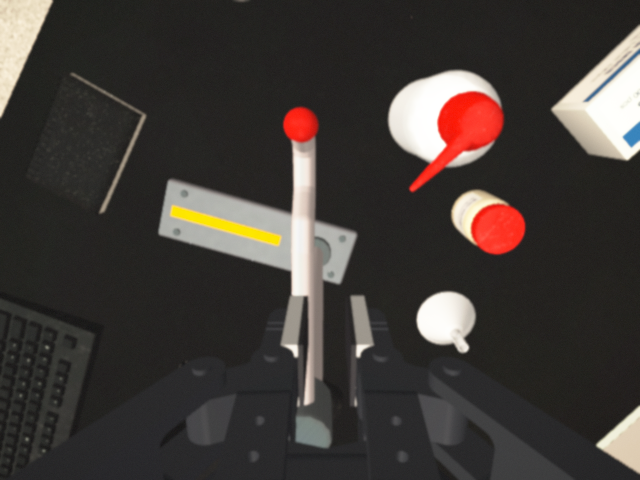

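```bash
python3 - <<'E'
from h import *
crop('w2',230,260,430,460,4,'c4')
im,d,p=load('w2'); W=cloud(p,d)
for v in (150,180,220,260,285):
    r=[u for u in range(270,350) if W[v,u,2]>245 and W[v,u,2]<300 and d[v,u]>0]; print(v,r[0],r[-1],W[v,(r[0]+r[-1])//2].round(1))
print(p['position'])
E
```

```text
150 293 314 [545.6 -28.4 257.6]
180 294 314 [553.4 -39.5 254. ]
220 292 314 [561.6 -50.9 270.8]
260 292 313 [570.7 -64.7 274.8]
285 292 313 [577.2 -74.3 274.7]
[543.2401132   -9.74278964 436.08089004]
```

View pics/c4.png

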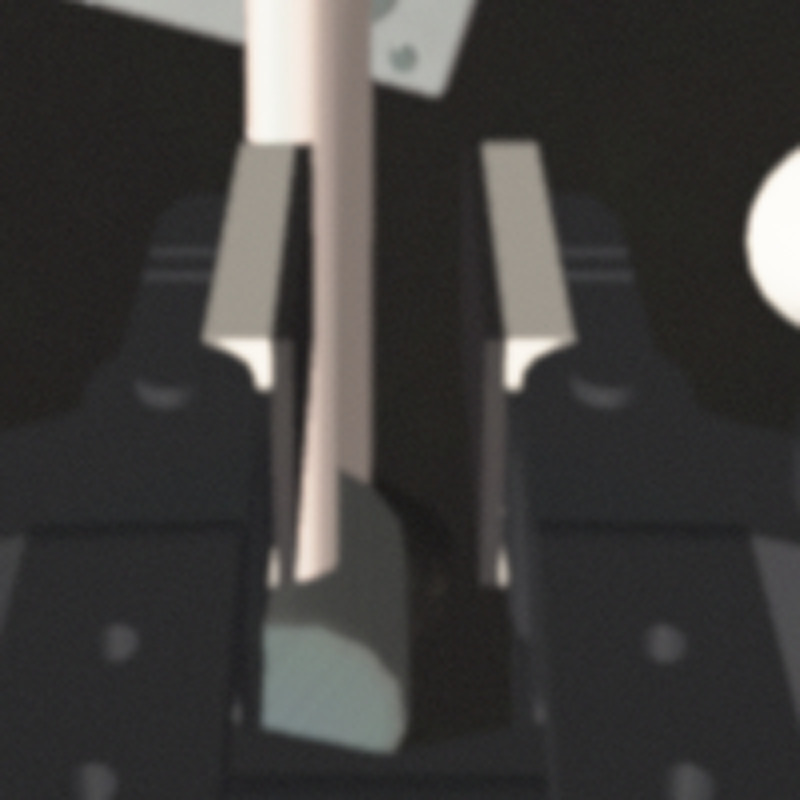

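```bash
python3 - <<'E'
from h import *
im,d,p=load('w2')
P=np.array([588.8,-71.8,255.8]); tx=np.array([np.cos(2.184),np.sin(2.184),0]); ty=np.array([np.sin(2.184),-np.cos(2.184),0])
for a in (11,-11):
  for b in (-7.4,7.4):
    for z in (0,40):
      u,v=w2px(p,P+a*tx+b*ty+[0,0,z]); print(a,b,z,(round(u),round(v)),'crop',(round((u-230)*4),round((v-260)*4)))
b0=[577.2,-74.3,270]; print((np.array(b0)-P)@tx,(np.array(b0)-P)@ty)
E
```

```text
11 -7.4 0 (311, 256) crop (325, -15)
11 -7.4 40 (308, 292) crop (313, 130)
11 7.4 0 (343, 256) crop (450, -16)
11 7.4 40 (347, 292) crop (469, 129)
-11 -7.4 0 (312, 298) crop (327, 154)
-11 -7.4 40 (309, 343) crop (316, 333)
-11 7.4 0 (342, 298) crop (448, 153)
-11 7.4 40 (346, 343) crop (466, 333)
4.631167305595489 -10.925305002039135
```

```bash
python3 - <<'E'
from h import *
im,d,p=load('w2'); W=cloud(p,d)
P=np.array([588.8,-71.8,255.8]); tx=np.array([np.cos(2.184),np.sin(2.184),0]); ty=np.array([np.sin(2.184),-np.cos(2.184),0])
for c in ((265,160),(255,250),(240,320),(300,200),(290,400),(320,450),(320,520),(320,650),(360,600),(510,160),(540,320),(475,300),(490,500),(270,60)):
    u,v=230+c[0]//4,260+c[1]//4; X=W[v,u]; q=X-P; print(c,X.round(1),'tool',round(q@tx,1),round(q@ty,1),round(q[2],1),d[v,u])
for tag in ('w1',):
    im,d,p=load(tag); W=cloud(p,d); 
    for v in (150,180,220,260,285):
        r=[u for u in range(290,380) if W[v,u,2]>245 and W[v,u,2]<300 and d[v,u]>0]; print(v,r[0],r[-1],W[v,(r[0]+r[-1])//2].round(1))
E
```

```text
(265, 160) [573.1 -69.8 301.5] tool 10.7 -11.7 45.7 148.20004
(255, 250) [573.3 -70.  317.1] tool 10.4 -11.7 61.3 133.46738
(240, 320) [573.4 -70.5 327.4] tool 10.0 -11.9 71.6 123.77988
(300, 200) [576.5 -68.4 307.7] tool 9.8 -8.1 51.9 142.6077
(290, 400) [579.2 -72.3 330.6] tool 5.1 -8.1 74.8 122.210266
(320, 450) [ 605.7 -109.9  272.7] tool -40.9 -8.1 16.9 191.21902
(320, 520) [ 611.4 -118.1  273. ] tool -50.8 -8.2 17.2 193.98145
(320, 650) [ 617.1 -126.   282.9] tool -60.6 -8.0 27.1 187.40944
(360, 600) [ 620.7 -123.2  275.4] tool -60.4 -3.4 19.6 194.56041
(510, 160) [591.3 -56.9 301.9] tool 10.8 10.6 46.1 148.00645
(540, 320) [591.7 -56.9 328.5] tool 10.6 10.9 72.7 122.69418
(475, 300) [591.2 -63.9 316.5] tool 5.1 6.6 60.7 135.71365
(490, 500) [597.5 -71.6 329.4] tool -4.8 7.2 73.6 126.40633
(270, 60) [573.  -72.  273.8] tool 8.9 -13.1 18.0 175.1148
150 319 333 [552.6 -38.6 254.4]
180 319 333 [562.2 -52.4 271.6]
220 319 333 [576.3 -73.  274.8]
260 319 333 [592.1 -96.  273.1]
285 319 333 [ 601.9 -110.3  274.5]
```

```bash
python3 - <<'E'
from h import *
im,d,p=snap('scene','s2'); crop('s2',230,100,430,250,4,'c5')
u,v=w2px(p,[588.8,-71.8,255.8]); print((u-230)*4,(v-100)*4)
E
```

```text
376.31148145547286 415.4081265493488
```

View pics/c5.png

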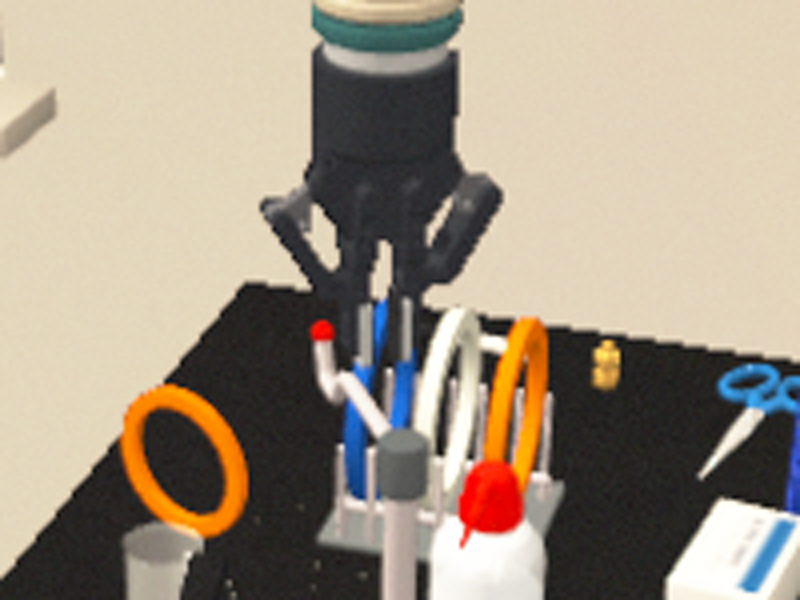

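```bash
python3 - <<'E'
from h import *
im,d,p=load('s2'); W=cloud(p,d)
for c in ((363,355),(365,320),(364,363),(405,320),(405,350),(406,357),(322,332),(362,130),(370,395)):
    u,v=230+c[0]//4,100+c[1]//4; print(c,W[v,u].round(1))
im,d,p=load('w1'); W=cloud(p,d)
P=np.array([582.6,-80.9,344.5]); tx=np.array([np.cos(2.173),np.sin(2.173),0]); ty=np.array([np.sin(2.173),-np.cos(2.173),0])
for u,v in ((255,305),(245,335),(396,305),(405,340)): q=W[v,u]-P; print('w1',(u,v),W[v,u].round(1),'tool',round(q@tx,1),round(q@ty,1),round(q[2],1))
E
```

```text
(363, 355) [582.6 -85.5 300.7]
(365, 320) [585.1 -87.8 321.3]
(364, 363) [584.8 -85.1 296. ]
(405, 320) [603.6 -74.4 318.1]
(405, 350) [604.  -74.  301.1]
(406, 357) [604.1 -73.7 296.1]
(322, 332) [540.2 -22.7 276.6]
(362, 130) [ 587.1 -109.7  437.9]
(370, 395) [585.8 -79.2 273.7]
w1 (255, 305) [555.2 -86.2 394.6] tool 11.2 -25.5 50.1
w1 (245, 335) [555.7 -87.1 412.9] tool 10.1 -25.6 68.4
w1 (396, 305) [597.  -58.3 393.1] tool 10.4 24.7 48.6
w1 (405, 340) [596.8 -59.3 415.1] tool 9.7 24.0 70.6
```

Call:
play_rows:
  slide:
    - [0, -5, 0]
    - [0, -9, 0]
    - [0, -9, 15]
    - [0, -9, 30]
    - [0, -9, 44]
  turn: [0, 0, 0, 0, 0]
  fingers: [0.5, 0.5, 0.5, 0.5, 0.5]

```text
clock: 3.62
eef_pos: [580.9, -76.5, 209.8]
tool_rot: [3.135, -0.006, 2.185]
force: [0.9, 0.5, 0.3]
width: 42.4
```

Call:
play_rows:
  slide:
    - [0, 0, 0]
  turn: [0]
  fingers: [0.5]

```text
clock: 3.75
eef_pos: [579.8, -76.4, 208.0]
tool_rot: [3.138, -0.008, 2.185]
force: [0.4, -0.9, -0.3]
width: 42.4
```

```bash
python3 - <<'E'
from h import *
im,d,p=snap('wrist','w3'); W=cloud(p,d)
s=ctrl.read_state(); print(s['eef_pos'],s['tool_rot'],s['force'],s['width']); P=s['eef_pos']; y=s['tool_rot'][2]
tx=np.array([np.cos(y),np.sin(y),0]); ty=np.array([np.sin(y),-np.cos(y),0])
crop('w3',220,200,420,400,4,'c6')
for v in (150,180,220,260,285,310):
        r=[u for u in range(260,400) if W[v,u,2]>245 and W[v,u,2]<285 and d[v,u]>0]; 
        if r: q=W[v,(r[0]+r[-1])//2]-P; print(v,r[0],r[-1],q@tx,q@ty,q[2])
E
```

```text
[580.30175539 -76.31703278 208.65133912] [ 3.1366674  -0.00765035  2.18491656] [ 0.1890652   0.00752695 -0.06897973] 42.53281832594286
150 309 347 67.10111789995445 -0.6316856529201649 72.83531369363092
180 313 341 54.862833710315584 -0.7619509937654368 45.22790441415168
220 313 340 41.96446376603694 -1.1075160819136882 48.419203364238825
260 311 341 32.41445063408892 -1.1395510988890623 61.04801262189747
285 311 341 24.76621823653675 -1.1472161673074888 62.89583316545432
310 260 399 76.59025418604254 -1.3766729345591229 179.66748945753514
```

View pics/c6.png

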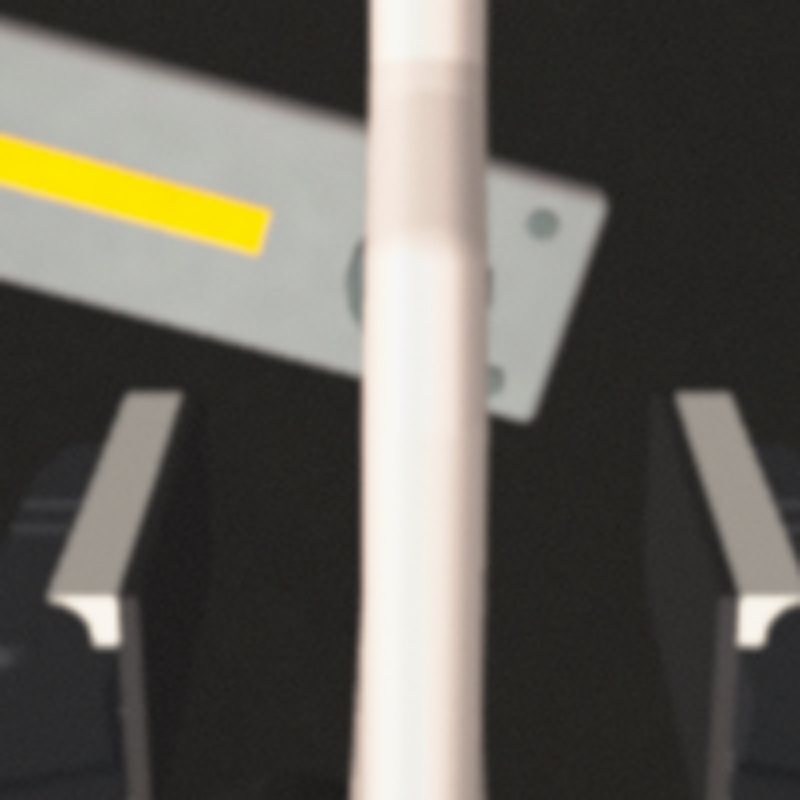

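Call:
play_rows:
  slide:
    - [0, -1, 0]
    - [0, -1, 0]
    - [0, -1, 0]
    - [0, -1, 0]
  turn: [0, 0, 0, 0]
  fingers: [0.16, 0.16, 0.16, 0.16]

```text
clock: 4.3
eef_pos: [579.6, -76.9, 208.9]
tool_rot: [3.136, -0.007, 2.185]
force: [0.2, 0.1, -0.8]
width: 13.7
```

```bash
python3 - <<'E'
from h import *
piv=np.array([621.2,-136.9]); th=np.linspace(2.185,3.463,11)[1:]
W=[(*(piv+73*np.array([np.cos(t),np.sin(t)])),209) for t in th]
plan(W,th,n=1)
E
```

```text
now [579.6 -76.9 208.9] [ 3.136 -0.007  2.185] q [ 0.41  0.56 -0.51  1.68  0.3   0.99  0.42] w 13.7 F [ 0.2  0.1 -0.8] t 4.3
slide [[-0.6, -9.9, -0.2], [-2.3, -19.0, -0.2], [-5.3, -27.9, -0.3], [-9.3, -36.3, -0.4], [-14.4, -44.1, -0.4], [-20.4, -51.2, -0.5], [-27.3, -57.5, -0.6], [-34.9, -62.9, -0.7], [-43.2, -67.2, -0.8], [-51.9, -70.5, -0.8]]
turn [-0.128, -0.256, -0.384, -0.511, -0.639, -0.767, -0.895, -1.023, -1.15, -1.278] 10
```

Call:
play_rows:
  slide:
    - [-0.6, -10, 0]
    - [-2.3, -19, 0]
    - [-5.3, -28, 0]
    - [-9.3, -36, 0]
    - [-14.4, -44, 0]
  turn: [-0.128, -0.256, -0.384, -0.511, -0.639]
  fingers: [0.16, 0.16, 0.16, 0.16, 0.16]

```text
clock: 4.92
eef_pos: [552.0, -114.2, 208.8]
tool_rot: [3.133, -0.002, 2.828]
force: [0.2, 1.0, 0.4]
width: 13.6
```

```bash
python3 - <<'E'
from h import *
im,d,p=snap('wrist','w4')
piv=np.array([621.2,-136.9]); y=ctrl.read_state()['tool_rot'][2]%(2*np.pi); th=np.linspace(y,3.463,6)[1:]
W=[(*(piv+73*np.array([np.cos(t),np.sin(t)])),209) for t in th]
plan(W,th,n=1)
E
```

```text
now [ 551.4 -116.1  208.5] [ 3.134e+00 -3.000e-03  2.830e+00] q [ 0.6   0.56 -0.69  1.73  0.41  1.    1.03] w 13.9 F [-0.9 -0.5 -0.5] t 4.97
slide [[-0.5, -7.6, -0.6], [-2.2, -16.7, -0.6], [-5.1, -25.5, -0.7], [-9.0, -33.8, -0.8], [-14.0, -41.6, -0.9]]
turn [-0.127, -0.253, -0.38, -0.507, -0.633] 5
```

View pics/w4.png

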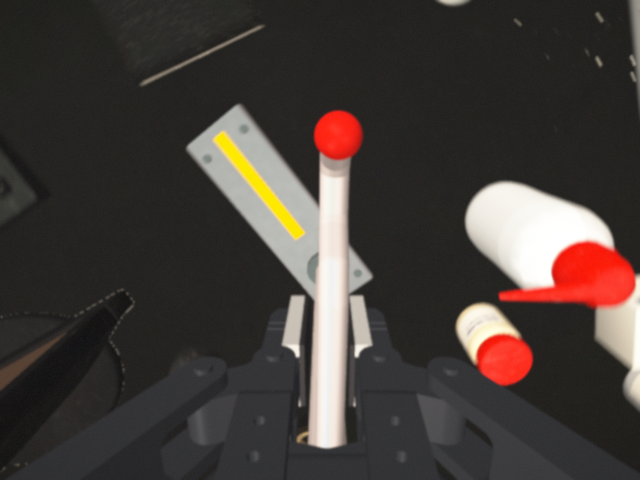

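Call:
play_rows:
  slide:
    - [-0.5, -8, 0]
    - [-2.2, -17, 0]
    - [-5, -25.5, 0]
    - [-9, -34, 0]
    - [-14, -42, 0]
  turn: [-0.127, -0.253, -0.38, -0.507, -0.633]
  fingers: [0.16, 0.16, 0.16, 0.16, 0.16]

```text
clock: 5.6
eef_pos: [552.0, -160.4, 208.3]
tool_rot: [3.134, 0.002, -2.818]
force: [1.0, 0.1, -0.4]
width: 13.8
```

Call:
play_rows:
  slide:
    - [0, 0, 0]
    - [0, 0, 0]
    - [0, 0, 0]
  turn: [0, 0, 0]
  fingers: [0.0, 0.0, 0.0]

```text
clock: 5.98
eef_pos: [551.5, -160.0, 208.2]
tool_rot: [3.134, 0.001, -2.819]
force: [-1.5, 0.2, 0.4]
width: 8.2
```

```bash
python3 - <<'E'
from h import *
im,d,p=snap('wrist','w5')
plan([(621.2-73*.9487,-136.9-73*.3161,209)],[3.463-2*np.pi],n=1)
hsv=cv2.cvtColor(im,cv2.COLOR_BGR2HSV)
y=(hsv[...,0]>20)&(hsv[...,0]<35)&(hsv[...,1]>150)&(hsv[...,2]>120); v,u=np.nonzero(y); print(u.min(),u.max(),v.min(),v.max())
E
```

```text
now [ 551.5 -160.1  208.2] [ 3.134e+00  1.000e-03 -2.819e+00] q [ 0.76  0.63 -0.85  1.7   0.52  1.06  1.63] w 8.0 F [-1.8  0.1 -0.3] t 6.03
slide [[-0.4, -0.0, -0.8]]
turn [0.001] 1
320 332 98 116
```

View pics/w5.png

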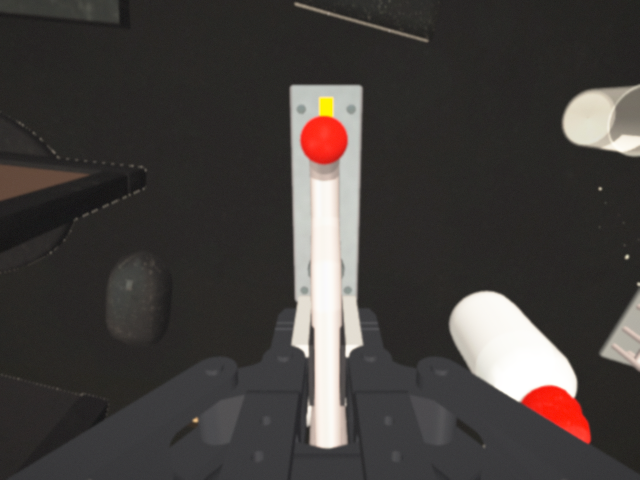

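```bash
python3 - <<'E'
from h import *
im,d,p=load('w5')
crop('w5',280,80,380,180,6,'c7')
F=[ray(p,*a,12)[:2] for a in ((291,86),(361,86),(295,296),(357,296))]
m1=(F[0]+F[1])/2;m2=(F[2]+F[3])/2; a=np.arctan2(*(m1-m2)[::-1]); print('foot',m1,m2,a,np.linalg.norm(F[0]-F[1]),np.linalg.norm(F[2]-F[3]))
hsv=cv2.cvtColor(im,cv2.COLOR_BGR2HSV); r=((hsv[...,0]<5)|(hsv[...,0]>175))&(hsv[...,1]>180)&(hsv[...,2]>100); s=np.zeros(r.shape,bool); s[100:180,280:370]=1
v,u=np.nonzero(r&s); print('ball',u.mean(),v.mean(),u.min(),u.max(),v.min(),v.max()); ball=ray(p,u.mean(),v.mean(),275)[:2]
B=[]
for v in range(185,285,5):
    row=im[v].astype(int); g=row.min(1); uu=[u for u in range(300,352) if hsv[v,u,2]>200]; B.append((v,uu[0],uu[-1]))
print(B)
l=(m1-m2)/np.linalg.norm(m1-m2); nrm=np.array([-l[1],l[0]]); print('ball lateral to foot line',(ball-m2)@nrm,'pivot(top) lateral',(np.array([620.2,-137.9])-m2)@nrm,'ball',ball)
for c in ((200,),(240,),(280,)):
    bb=[b for b in B if b[0]==c[0]][0]; q=ray(p,(bb[1]+bb[2])/2,c[0],262 if c[0]<230 else 272)[:2]; print(c,q,(q-m2)@nrm,(q-m2)@l)
E
```

```text
foot [ 460.0754583  -190.05678924] [ 650.68418733 -126.48078503] -2.819654369885505 60.80882408534037 63.280628106471795
ball 323.5167865707434 139.69244604316546 301 346 117 163
[(185, 300, 351), (190, 300, 351), (195, 300, 351), (200, 300, 351), (205, 300, 351), (210, 300, 351), (215, 300, 351), (220, 300, 351), (225, 300, 351), (230, 300, 351), (235, 300, 351), (240, 300, 351), (245, 300, 351), (250, 300, 351), (255, 300, 351), (260, 300, 351), (265, 301, 351), (270, 300, 351), (275, 300, 351), (280, 301, 351)]
ball lateral to foot line 2.3174958058542967 pivot(top) lateral 1.1871650371475975 ball [ 485.41865582 -184.0467781 ]
(200,) [ 503.77779321 -177.29614026] 1.722617880938564 155.43719487544402
(240,) [ 513.3128544  -174.17266018] 1.7765591758457273 145.40372039885017
(280,) [ 525.65434471 -169.89804513] 1.6264769158051577 132.34377429085677
```

View pics/c7.png

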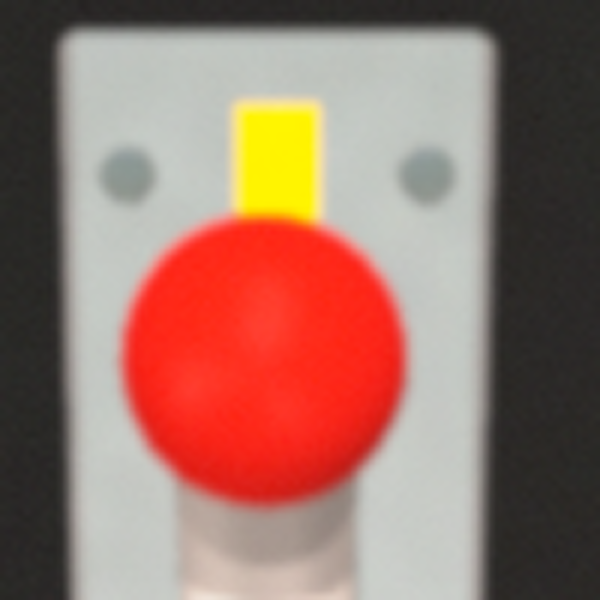

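Call:
play_rows:
  slide:
    - [0, 0, 0]
    - [0, 0, 0]
    - [0, 0, -20]
    - [0, 0, -60]
    - [0, 0, -110]
  turn: [0, 0, 0, 0, 0]
  fingers: [0.4, 0.4, 0.4, 0.4, 0.4]

```text
clock: 6.65
eef_pos: [551.3, -160.9, 318.8]
tool_rot: [3.133, 0.0, -2.819]
force: [-0.0, -0.8, -0.2]
width: 33.9
```

```bash
python3 - <<'E'
from h import *
im,d,p=snap('wrist','w6')
hsv=cv2.cvtColor(im,cv2.COLOR_BGR2HSV); r=((hsv[...,0]<5)|(hsv[...,0]>175))&(hsv[...,1]>180)&(hsv[...,2]>100); s=np.zeros(r.shape,bool); s[60:200,270:380]=1
v,u=np.nonzero(r&s); print('ball',u.mean(),v.mean(),ray(p,u.mean(),v.mean(),275))
# ring grasp
plan([(520,-100,330),(560,80,330),(600,297,330)],[-2.4,-2.0,-np.pi/2],n=0)
E
```

```text
ball 324.93908629441626 125.43147208121827 [ 485.66892077 -183.94125485  275.        ]
now [ 555.3 -160.4  326.2] [ 3.139  0.011 -2.819] q [ 0.8   0.52 -0.92  1.52  0.42  1.3   1.73] w 34.1 F [2.7 0.8 5.2] t 6.7
slide [[5.0, 23.0, -1.0], [10.0, 46.0, -3.0], [14.0, 69.0, -4.0], [-9.0, 108.0, -3.0], [-33.0, 148.0, -3.0], [-57.0, 187.0, -3.0], [-81.0, 227.0, -2.0], [-102.0, 265.0, -2.0], [-123.0, 304.0, -2.0], [-145.0, 342.0, -1.0], [-166.0, 381.0, -1.0], [-187.0, 420.0, -1.0]]
turn [-0.14, -0.279, -0.419, -0.519, -0.619, -0.719, -0.819, -0.905, -0.991, -1.077, -1.163, -1.248] 12
```

View pics/w6.png

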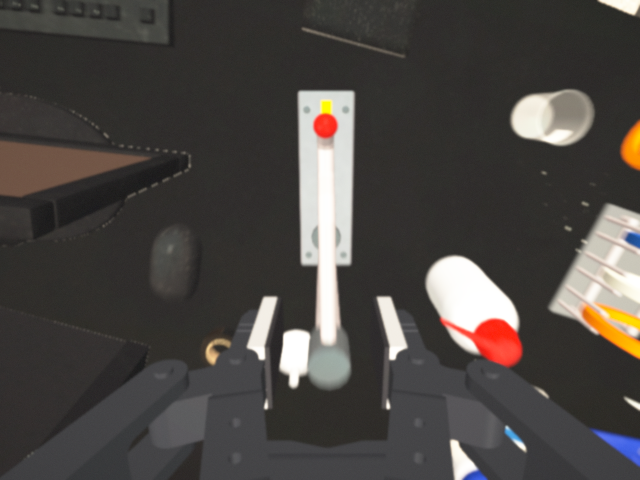

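```bash
sed -i "s/def plan(way,yaws,f=None/def plan(way,yaws,yadd=0/; s/y0=s\['tool_rot'\]\[2\]$/y0=s['tool_rot'][2]+yadd/" h.py; python3 - <<'E'
from h import *
plan([(535,-50,310),(590,240,290)],[2.8,1.571],yadd=2*np.pi,n=0)
E
```

```text
now [ 555.3 -160.4  326.2] [ 3.139  0.011 -2.819] q [ 0.8   0.52 -0.92  1.52  0.42  1.3   1.73] w 34.1 F [2.7 0.8 5.2] t 6.7
slide [[-3.0, 22.0, 3.0], [-6.0, 44.0, 7.0], [-9.0, 67.0, 10.0], [-12.0, 89.0, 13.0], [-16.0, 111.0, 17.0], [-34.0, 143.0, 19.0], [-51.0, 176.0, 22.0], [-69.0, 208.0, 25.0], [-87.0, 240.0, 28.0], [-105.0, 272.0, 31.0], [-123.0, 304.0, 33.0], [-141.0, 337.0, 36.0], [-159.0, 369.0, 39.0]]
turn [0.133, 0.266, 0.398, 0.531, 0.664, 0.818, 0.971, 1.125, 1.278, 1.432, 1.586, 1.739, 1.893] 13
```

Call:
play_rows:
  slide:
    - [-4, 22, 0]
    - [-8, 50, 0]
    - [-12, 80, 0]
    - [-18, 110, 0]
    - [-25, 140, 0]
  turn: [0.133, 0.27, 0.4, 0.54, 0.7]
  fingers: [0.42, 0.42, 0.42, 0.42, 0.42]

```text
clock: 7.32
eef_pos: [534.8, -18.7, 327.0]
tool_rot: [3.132, 0.008, 2.759]
force: [-0.3, 0.1, -0.3]
width: 36.0
```

```bash
python3 - <<'E'
from h import *
plan([(590,240,300)],[1.571],n=0)
E
```

```text
now [534.8 -18.7 327. ] [3.132 0.008 2.759] q [ 0.51  0.4  -0.77  1.64  0.29  1.21  0.87] w 36.0 F [-0.3  0.1 -0.3] t 7.33
slide [[6.0, 33.0, 4.0], [11.0, 65.0, 7.0], [17.0, 98.0, 11.0], [23.0, 130.0, 15.0], [29.0, 163.0, 18.0], [34.0, 195.0, 22.0], [40.0, 228.0, 25.0], [46.0, 260.0, 29.0]]
turn [0.148, 0.297, 0.445, 0.594, 0.742, 0.891, 1.039, 1.188] 8
```

Call:
play_rows:
  slide:
    - [6, 33, 4]
    - [11, 65, 7]
    - [17, 98, 11]
    - [23, 130, 15]
    - [29, 163, 18]
  turn: [0.148, 0.297, 0.445, 0.594, 0.742]
  fingers: [0.42, 0.42, 0.42, 0.42, 0.42]

```text
clock: 7.95
eef_pos: [569.3, 144.6, 310.1]
tool_rot: [3.129, -0.001, 2.011]
force: [0.5, -0.4, -0.1]
width: 35.9
```

```bash
python3 - <<'E'
from h import *
plan([(600,240,300)],[1.571],n=0)
E
```

```text
now [569.3 144.6 310.1] [ 3.129e+00 -1.000e-03  2.011e+00] q [ 0.07  0.47 -0.57  1.53  0.27  1.2  -0.11] w 35.9 F [ 0.5 -0.4 -0.1] t 7.95
slide [[24.0, 23.0, 4.0], [49.0, 46.0, 7.0], [73.0, 68.0, 11.0]]
turn [0.147, 0.294, 0.44] 3
```

Call:
play_rows:
  slide:
    - [24, 23, 4]
    - [49, 46, 7]
    - [73, 68, 11]
    - [73, 68, 11]
    - [73, 68, 11]
  turn: [0.147, 0.294, 0.44, 0.44, 0.44]
  fingers: [0.42, 0.42, 0.42, 0.42, 0.42]

```text
clock: 8.57
eef_pos: [599.8, 238.9, 299.9]
tool_rot: [3.13, -0.005, 1.572]
force: [-0.2, -0.6, -0.0]
width: 35.9
```

```bash
python3 - <<'E'
from h import *
im,d,p=snap('wrist','w7'); W=cloud(p,d)
plan([(601,294,300)],[1.571],n=1)
hsv=cv2.cvtColor(im,cv2.COLOR_BGR2HSV)
m=(hsv[...,0]>5)&(hsv[...,0]<20)&(hsv[...,1]>170)&(hsv[...,2]>100)&(d>0)&(W[...,2]>100)&(W[...,0]>560)&(W[...,0]<640)
Q=W[m]; print(len(Q),np.percentile(Q,[1,50,99],axis=0).round(1)); t=Q[Q[:,2]>160]; print('top',t.mean(0),t.min(0),t.max(0))
# fit circle y,z on outer pts
for u,v in ((262,300),(390,300)): print('fing',W[v,u].round(1))
E
```

```text
now [600.  238.3 300.1] [ 3.13  -0.005  1.571] q [-0.16  0.56 -0.45  1.39  0.25  1.24 -0.63] w 35.9 F [ 0.7 -0.4  0.5] t 8.62
slide [[27.8, 0.5, 0.2], [55.7, 1.1, 0.4]]
turn [0.0, 0.0] 2
1235 [[594.9 185.1 106.4]
 [600.8 288.8 147.1]
 [606.1 323.3 163.6]]
top [600.83316604 253.39946581 162.18249159] [595.05640305 228.65174269 160.13291011] [605.65678313 277.13966663 164.95239281]
fing [575.7 249.7 345.4]
fing [622.5 249.4 345.1]
```

View pics/w7.png

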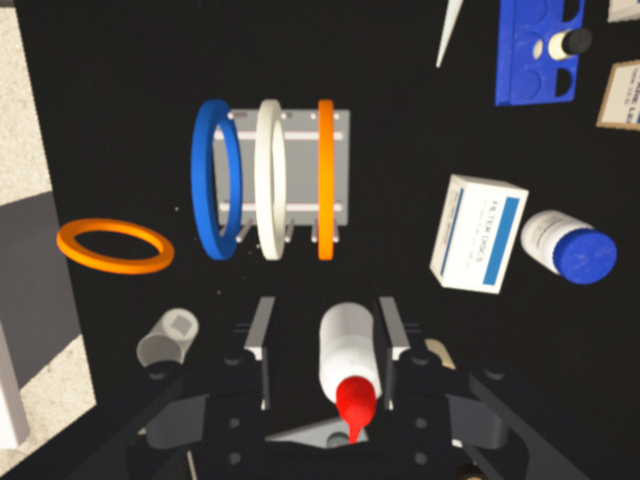

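```bash
python3 - <<'E'
from h import *
from scipy.optimize import least_squares
im,d,p=load('w7'); W=cloud(p,d)
hsv=cv2.cvtColor(im,cv2.COLOR_BGR2HSV)
m=(hsv[...,0]>5)&(hsv[...,0]<20)&(hsv[...,1]>170)&(hsv[...,2]>100)&(d>0)&(W[...,2]>100)&(W[...,0]>597)&(W[...,0]<605)
Q=W[m]; Q=Q[Q[:,2]>125]
f=lambda c:np.hypot(Q[:,1]-c[0],Q[:,2]-c[1])-75
r=least_squares(f,[249,91],loss='soft_l1'); print(r.x,np.abs(r.fun).mean(),len(Q))
print(ray(p,326,98.5,120),ray(p,326,259.5,95))
crop('w7',180,80,380,280,4,'c8')
E
```

```text
[250.36889878  88.69697773] 0.4577212967012066 663
[601.03215664 325.06575314 120.        ] [601.44414648 171.51176834  95.        ]
```

View pics/c8.png

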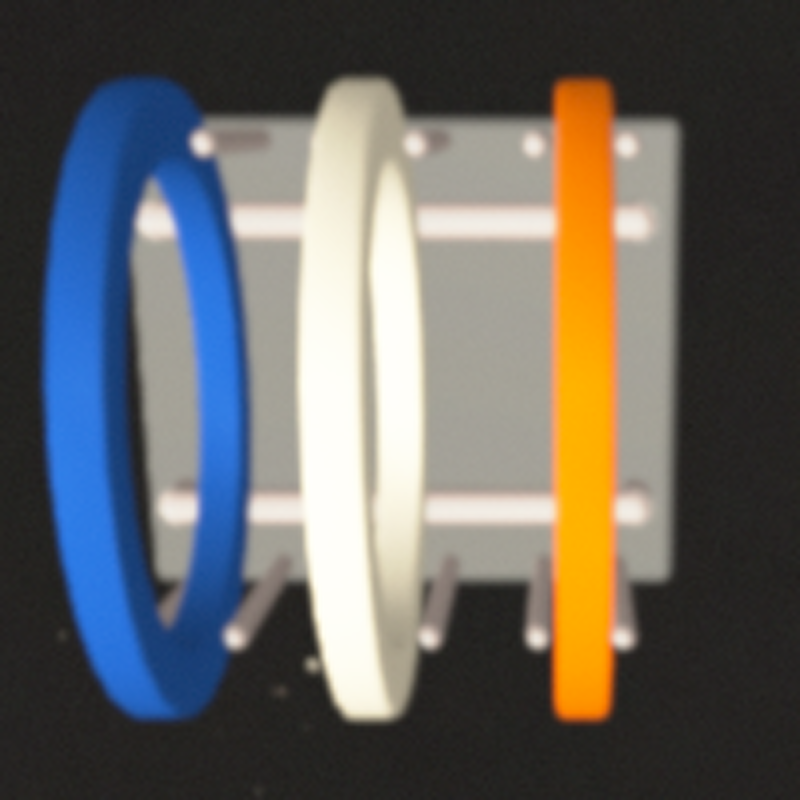

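Call:
play_rows:
  slide:
    - [28, 1, 0]
    - [56, 1, 30]
    - [56, 1, 80]
    - [56, 1, 120]
    - [56, 1, 150]
  turn: [0, 0, 0, 0, 0]
  fingers: [0.42, 0.42, 0.42, 0.42, 0.42]

```text
clock: 9.25
eef_pos: [602.6, 292.8, 148.8]
tool_rot: [3.131, -0.004, 1.57]
force: [-0.0, -0.1, 0.5]
width: 35.8
```

```bash
python3 - <<'E'
from h import *
im,d,p=snap('wrist','w8'); W=cloud(p,d)
plan([(601,294,80)],[1.571],n=1)
E
```

```text
now [600.5 291.4 144.9] [ 3.137e+00 -1.000e-03  1.570e+00] q [-0.26  0.73 -0.41  1.51  0.33  0.97 -0.77] w 35.9 F [-1.4  0.1 -1.7] t 9.3
slide [[1.3, 0.1, 32.4], [2.5, 0.1, 64.9]]
turn [-0.0, -0.001] 2
```

View pics/w8.png

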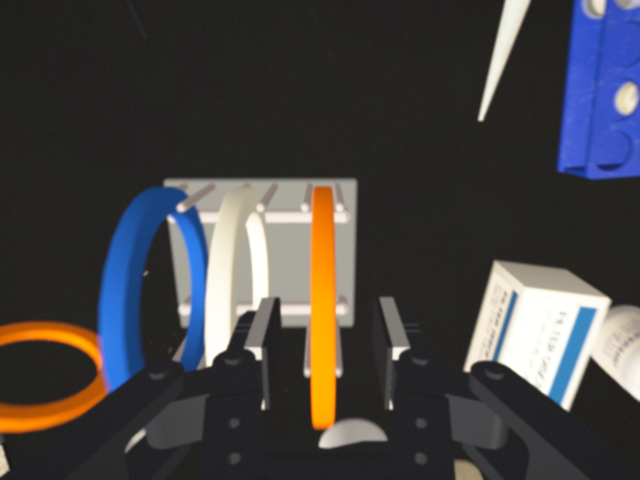

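Call:
play_rows:
  slide:
    - [2, -1, 20]
    - [3, -1.5, 40]
    - [3, -1.5, 62]
    - [3, -1.5, 65]
    - [3, -1.5, 65]
  turn: [0, 0, 0, 0, 0]
  fingers: [0.42, 0.42, 0.42, 0.42, 0.42]

```text
clock: 9.93
eef_pos: [599.9, 294.5, 80.6]
tool_rot: [3.136, -0.001, 1.57]
force: [-0.2, 0.4, 0.6]
width: 35.9
```

```bash
python3 - <<'E'
from h import *
im,d,p=snap('wrist','w9'); W=cloud(p,d)
plan([(601,294,80)],[1.571],n=1)
for v in (297,305): print([ (u,W[v,u].round(1).tolist()) for u in (262,268,274,330,380,385,395)])
E
```

```text
now [600.1 294.8  80.9] [ 3.135e+00 -1.000e-03  1.570e+00] q [-0.28  0.8  -0.38  1.56  0.37  0.85 -0.81] w 36.1 F [ 0.1  0.1 -0.2] t 9.97
slide [[-0.8, 0.9, 0.9]]
turn [-0.001] 1
[(262, [575.6, 305.3, 123.2]), (268, [577.8, 305.2, 123.1]), (274, [580.0, 304.9, 122.5]), (330, [600.8, 310.3, 133.7]), (380, [619.6, 305.0, 123.1]), (385, [621.4, 305.2, 123.4]), (395, [648.9, 244.2, -1.3])]
[(262, [576.4, 304.8, 128.8]), (268, [578.8, 305.5, 130.1]), (274, [580.9, 305.5, 130.2]), (330, [600.7, 308.8, 136.7]), (380, [618.7, 305.2, 129.8]), (385, [620.6, 304.9, 129.3]), (395, [624.0, 305.2, 130.0])]
```

View pics/w9.png

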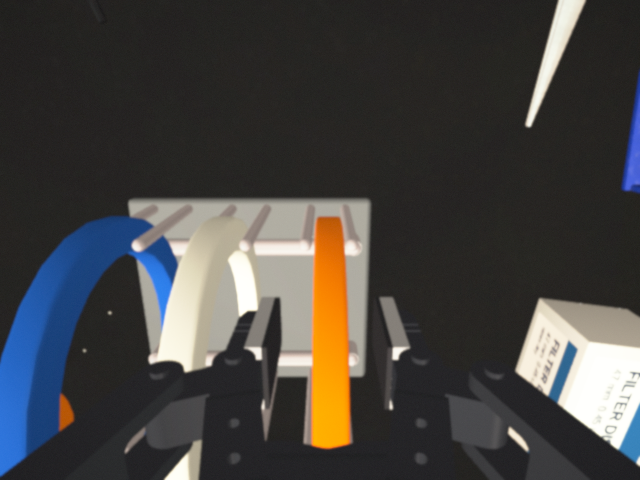

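Call:
play_rows:
  slide:
    - [0, 1, 0]
    - [0, 1, 0]
    - [0, 1, 0]
    - [0, 1, 0]
    - [0, 1, 0]
  turn: [0, 0, 0, 0, 0]
  fingers: [0.2, 0.1, 0.0, 0.0, 0.0]

```text
clock: 10.6
eef_pos: [602.0, 295.3, 82.2]
tool_rot: [3.133, -0.002, 1.57]
force: [0.2, -0.2, 5.4]
width: 10.9
```

```bash
python3 - <<'E'
from h import *
plan([(601,294,80)],[1.571],n=1)
E
```

```text
now [602.  295.3  82.2] [ 3.133e+00 -2.000e-03  1.570e+00] q [-0.28  0.8  -0.38  1.56  0.37  0.85 -0.8 ] w 10.9 F [ 0.2 -0.2  5.4] t 10.6
slide [[-1.3, -1.0, 2.1]]
turn [-0.001] 1
```

```bash
python3 - <<'E'
from h import *
s=ctrl.read_state(); x,y,z=s['eef_pos']
plan([(x,y,z+100),(x,y,z+185)],[1.57]*2,n=1,step=25)
E
```

```text
now [602.  295.3  82.2] [ 3.133e+00 -2.000e-03  1.570e+00] q [-0.28  0.8  -0.38  1.56  0.37  0.85 -0.8 ] w 10.9 F [ 0.2 -0.2  5.4] t 10.6
slide [[0.1, 0.2, -25.0], [0.1, 0.4, -50.0], [0.2, 0.6, -75.0], [0.2, 0.9, -100.0], [0.3, 1.0, -121.2], [0.4, 1.2, -142.5], [0.4, 1.4, -163.7], [0.5, 1.6, -185.0]]
turn [-0.0, -0.0, -0.0, -0.0, -0.0, -0.0, -0.0, -0.0] 8
```

Call:
play_rows:
  slide:
    - [0, 0, -10]
    - [0, 0, -30]
    - [0, 0, -55]
    - [0, 1, -80]
    - [0, 1, -105]
  turn: [0, 0, 0, 0, 0]
  fingers: [0, 0, 0, 0, 0]

```text
clock: 11.22
eef_pos: [602.2, 295.1, 189.2]
tool_rot: [3.132, -0.003, 1.57]
force: [0.6, 0.4, -1.4]
width: 11.2
```

```bash
python3 - <<'E'
from h import *
im,d,p=snap('wrist','w10')
plan([(602,295,290)],[1.571],n=1)
im,d,p=snap('scene','s3');crop('s3',230,80,430,230,4,'c9')
E
```

```text
now [604.  296.5 193. ] [ 3.127 -0.006  1.57 ] q [-0.26  0.68 -0.43  1.46  0.31  1.05 -0.75] w 11.0 F [0.2 0.7 2.3] t 11.28
slide [[-0.4, -0.3, -48.5], [-0.9, -0.5, -97.1]]
turn [-0.001, -0.001] 2
```

View pics/w10.png

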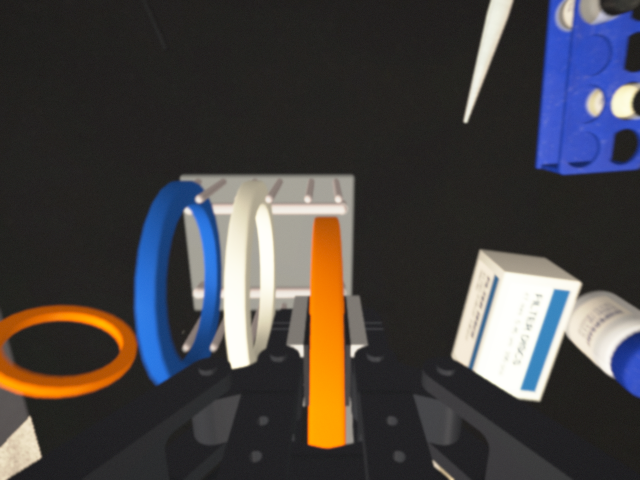

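View pics/c9.png

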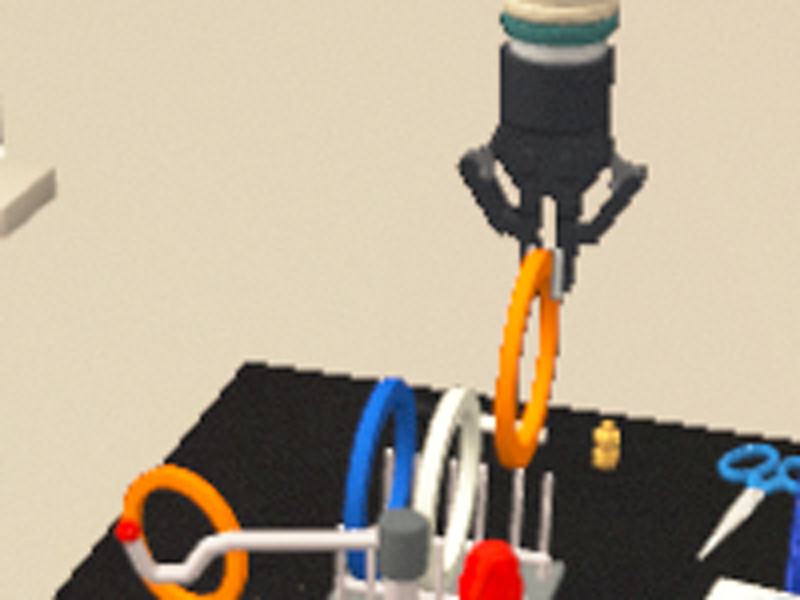

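Call:
play_rows:
  slide:
    - [0, 0, -30]
    - [0, -1, -60]
    - [-10, -10, -88]
    - [-35, -35, -90]
    - [-65, -65, -90]
  turn: [0, 0, 0, -0.05, -0.1]
  fingers: [0, 0, 0, 0, 0]

```text
clock: 11.95
eef_pos: [536.7, 230.7, 279.7]
tool_rot: [3.127, -0.005, 1.672]
force: [-0.3, -1.1, -0.2]
width: 11.0
```

```bash
python3 - <<'E'
from h import *
plan([(430,50,283),(420,-100,283)],[1.8,1.893],n=0,step=45)
E
```

```text
now [536.7 230.7 279.7] [ 3.127 -0.005  1.672] q [-0.13  0.47 -0.49  1.6   0.25  1.12 -0.59] w 11.0 F [-0.3 -1.1 -0.2] t 11.95
slide [[-34.0, -25.0, -1.0], [-68.0, -50.0, -2.0], [-101.0, -75.0, -4.0], [-135.0, -99.0, -5.0], [-169.0, -124.0, -6.0], [-206.0, -131.0, -6.0], [-243.0, -137.0, -7.0], [-280.0, -143.0, -7.0], [-317.0, -149.0, -7.0]]
turn [-0.026, -0.051, -0.077, -0.102, -0.128, -0.151, -0.174, -0.198, -0.221] 9
```

Call:
play_rows:
  slide:
    - [-34, -25, -1]
    - [-68, -50, -2]
    - [-101, -75, -4]
    - [-135, -99, -5]
    - [-169, -124, -6]
  turn: [-0.026, -0.051, -0.077, -0.102, -0.128]
  fingers: [0, 0, 0, 0, 0]

```text
clock: 12.58
eef_pos: [429.0, 48.7, 282.6]
tool_rot: [3.127, -0.003, 1.801]
force: [0.1, -0.7, -1.5]
width: 11.0
```

```bash
python3 - <<'E'
from h import *
plan([(420,-100,283)],[1.893],n=0,step=45)
E
```

```text
now [429.   48.7 282.6] [ 3.127e+00 -3.000e-03  1.801e+00] q [ 0.26  0.23 -0.54  1.96  0.14  0.98 -0.11] w 11.0 F [ 0.1 -0.7 -1.5] t 12.57
slide [[-36.0, -11.0, -0.0], [-71.0, -21.0, -1.0], [-107.0, -32.0, -1.0], [-143.0, -43.0, -1.0]]
turn [-0.023, -0.046, -0.069, -0.092] 4
```

Call:
play_rows:
  slide:
    - [-36, -11, 0]
    - [-71, -21, 0]
    - [-107, -32, 0]
    - [-143, -43, 0]
    - [-143, -43, 0]
  turn: [-0.023, -0.046, -0.069, -0.092, -0.092]
  fingers: [0, 0, 0, 0, 0]

```text
clock: 13.2
eef_pos: [418.6, -103.3, 281.0]
tool_rot: [3.129, -0.001, 1.887]
force: [-0.3, 0.2, -2.3]
width: 11.3
```

```bash
python3 - <<'E'
from h import *
im,d,p=snap('wrist','w11'); W=cloud(p,d)
plan([(436,-152.7,283)],[1.893],n=1,step=45)
im,d,p=snap('top','t2');crop('t2',250,180,450,380,4,'c10')
im,d,p=snap('scene','s4');crop('s4',200,80,400,230,4,'c11')
E
```

```text
now [ 419.  -101.2  281.2] [ 3.128e+00 -2.000e-03  1.890e+00] q [ 0.56  0.22 -0.46  1.96  0.11  0.97  0.36] w 10.7 F [-0.1 -0.2 -0.9] t 13.25
slide [[-27.1, 0.0, -1.0], [-54.2, 0.0, -1.9]]
turn [-0.002, -0.003] 2
```

View pics/w11.png

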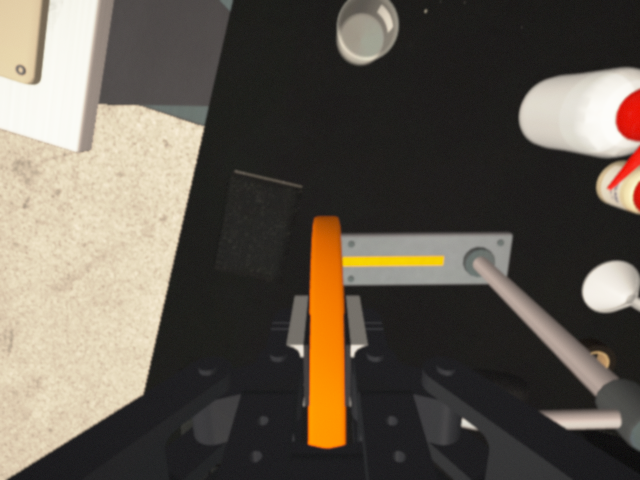

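View pics/c11.png

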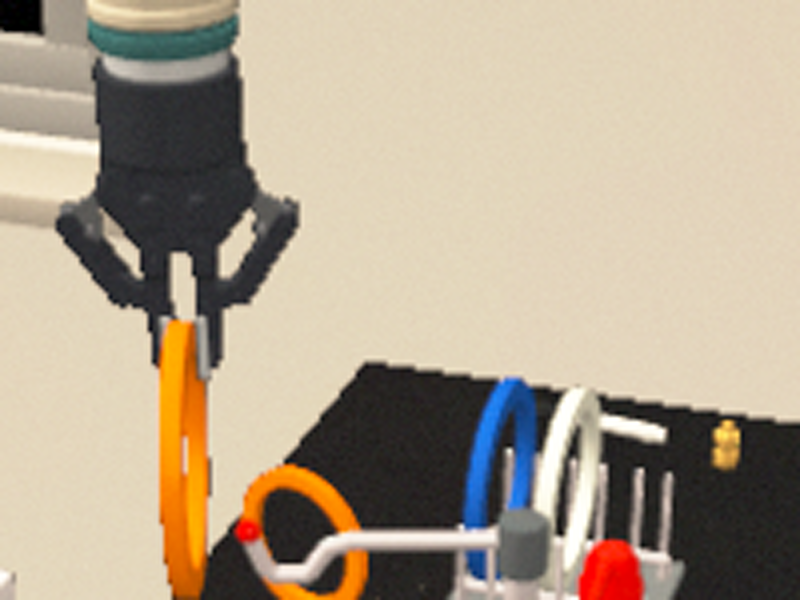

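```bash
cat > fit.py <<'E'
from h import *
from scipy.optimize import least_squares
def fit(tag,P,yaw,lo=-130,hi=40):
    im,d,p=load(tag); W=cloud(p,d); hsv=cv2.cvtColor(im,cv2.COLOR_BGR2HSV)
    m=(hsv[...,0]>5)&(hsv[...,0]<20)&(hsv[...,1]>170)&(hsv[...,2]>80)&(d>0)
    Q=W[m]-P; tx=np.array([np.cos(yaw),np.sin(yaw),0]); ty=np.array([np.sin(yaw),-np.cos(yaw),0])
    a,b,c=Q@tx,Q@ty,Q[:,2]; k=(np.abs(b)<25)&(a>lo)&(a<hi)&(c>-90)&(c<110)
    a,b,c=a[k],b[k],c[k]
    r=least_squares(lambda x:np.hypot(a-x[0],c-x[1])-75,[-45,9],loss='soft_l1')
    print(tag,len(a),'centre tool x,z',r.x.round(1),'res',np.abs(r.fun).mean().round(2),'ty',np.percentile(b,[2,50,98]).round(1),'a range',a.min().round(),a.max().round(),'c',c.min().round(),c.max().round())
E
python3 - <<'E'
from fit import *
P=np.array([419,-101.2,281.2])
fit('w11',P,1.89); fit('t2',P,1.89); fit('s4',P,1.89)
E
```

```text
w11 7838 centre tool x,z [-47.    6.4] res 0.6 ty [-7.6 -2.   3.7] a range -26.0 29.0 c -10.0 110.0
t2 252 centre tool x,z [-34.   19.2] res 3.8 ty [-4.2  3.2  6.3] a range -120.0 27.0 c -65.0 81.0
s4 545 centre tool x,z [-43.8   7.9] res 7.42 ty [-5.1  2.5  7.4] a range -122.0 18.0 c -65.0 83.0
```

View pics/c10.png

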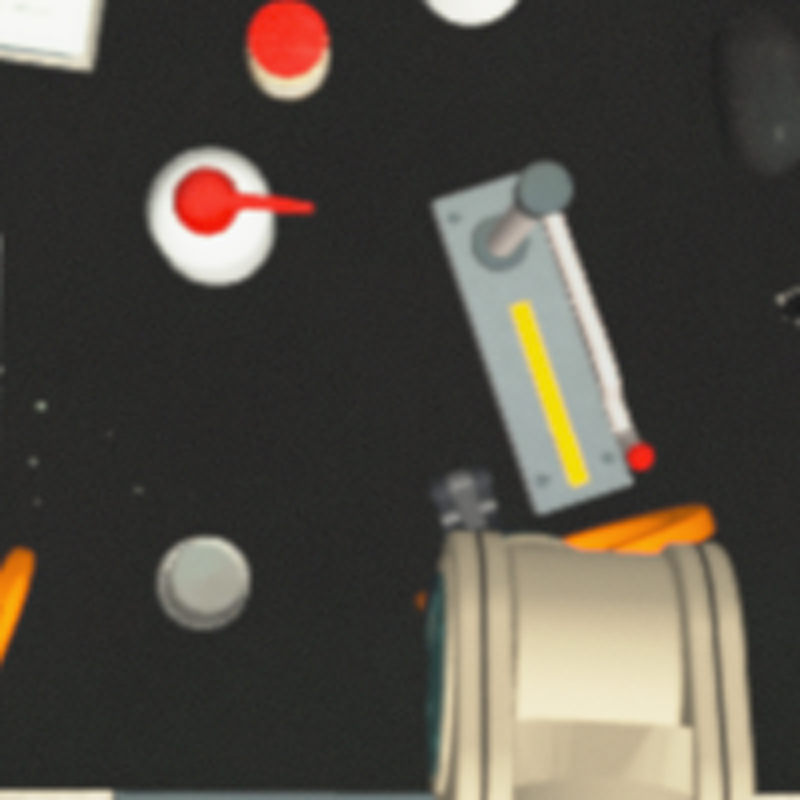

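Call:
play_rows:
  slide:
    - [-18, 0, 18]
    - [-36, 0, 36]
    - [-54, 0, 54]
    - [-54, 0, 54]
    - [-54, 0, 54]
  turn: [0, 0, 0, 0, 0]
  fingers: [0, 0, 0, 0, 0]

```text
clock: 13.98
eef_pos: [437.7, -148.7, 227.9]
tool_rot: [3.126, -0.002, 1.896]
force: [0.9, -0.2, -2.2]
width: 11.3
```

```bash
python3 - <<'E'
from fit import *
im,d,p=snap('wrist','w12')
u=np.array([-.9487,-.3161]);tx=np.array([-.3161,.9487]);piv=np.array([621.1,-138.8])
c=lambda r:piv+r*u+45.5*tx
plan([(*c(180),226.5),(*c(122),226.5),(*c(122),189)],[1.892]*3,n=1,step=20)
P=ctrl.read_state()['eef_pos']; q=P[:2]-45.5*tx-piv; print('ring r',q@u,'lat',q@tx,'z',P[2]+8.5)
fit('w12',P,1.892)
im,d,p=snap('scene','s5');crop('s5',200,110,400,260,4,'c12')
# ball in wrist
im,d,p=load('w12'); print(w2px(p,[485.5,-184,275]))
E
```

```text
now [ 437.8 -148.9  228.1] [ 3.126e+00 -2.000e-03  1.896e+00] q [ 0.6   0.33 -0.43  1.98  0.17  0.86  0.41] w 11.2 F [ 0.4  0.5 -1.8] t 14.03
slide [[-2.9, -3.0, 1.5], [-3.0, 16.4, 1.9], [-3.0, 35.7, 2.2], [-3.1, 55.0, 2.5], [-3.1, 54.7, 21.2], [-3.2, 54.5, 40.0]]
turn [0.004, 0.004, 0.004, 0.004, 0.004, 0.004] 6
ring r 177.0712171614514 lat 2.907931007942021 z 236.59962469064985
w12 7201 centre tool x,z [-45.    6.2] res 0.58 ty [-6.9 -0.8  4.4] a range -24.0 31.0 c -10.0 110.0
(np.float64(412.43091052811496), np.float64(433.79045362857914))
```

View pics/w12.png

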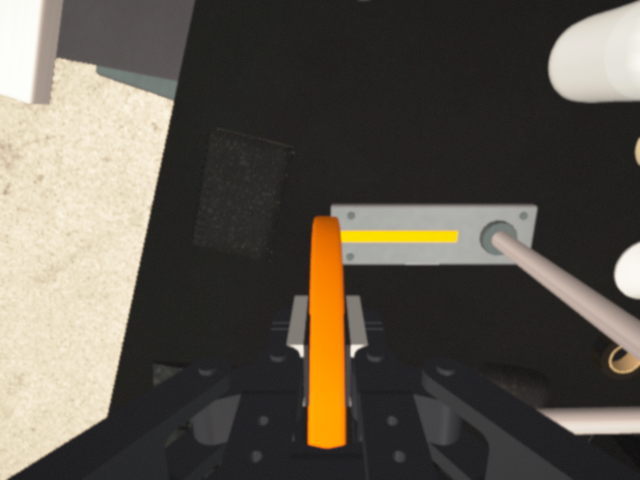

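View pics/c12.png

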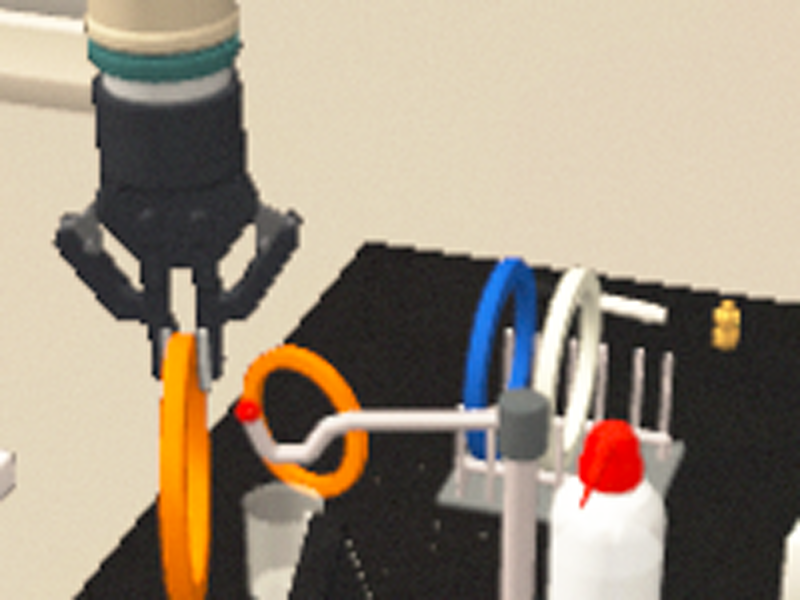

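Call:
play_rows:
  slide:
    - [-3, 5, 2]
    - [-3, 12, 2]
    - [-3, 17, 2]
    - [-3, 17, 2]
  turn: [0.004, 0.004, 0.004, 0.004]
  fingers: [0, 0, 0, 0]

```text
clock: 14.58
eef_pos: [455.4, -146.1, 226.4]
tool_rot: [3.126, -0.002, 1.892]
force: [-0.1, -0.7, -1.5]
width: 11.1
```

```bash
cat >> fit.py <<'E'
u=np.array([-.9487,-.3161]);tx=np.array([-.3161,.9487]);piv=np.array([621.1,-138.8])
def stat():
    s=ctrl.read_state(); P=s['eef_pos']; q=P[:2]-45.5*tx-piv; print('ring r',(q@u).round(1),'lat',(q@tx).round(1),'z',(P[2]+8.5).round(1),'F',s['force'].round(1),'rot',s['tool_rot'].round(3),'t',s['clock'],'w',s['width'])
E
python3 - <<'E'
from fit import *
stat()
im,d,p=snap('scene','s6');crop('s6',200,110,360,230,5,'c13')
im,d,p=snap('wrist','w13'); crop('w13',270,200,390,460,3,'c14')
stat()
fit('w13',ctrl.read_state()['eef_pos'],1.89)
E
```

```text
ring r 159.5 lat -0.0 z 234.9 F [-0.1 -0.7 -1.5] rot [ 3.126e+00 -2.000e-03  1.892e+00] t 14.575 w 11.093185341173868
ring r 160.2 lat -0.2 z 234.8 F [ 0.7 -1.  -0.7] rot [ 3.126e+00 -2.000e-03  1.892e+00] t 14.675 w 10.966331815655217
w13 7127 centre tool x,z [-45.1   6.5] res 0.6 ty [-6.6 -0.4  4.8] a range -25.0 31.0 c -5.0 110.0
```

View pics/c13.png

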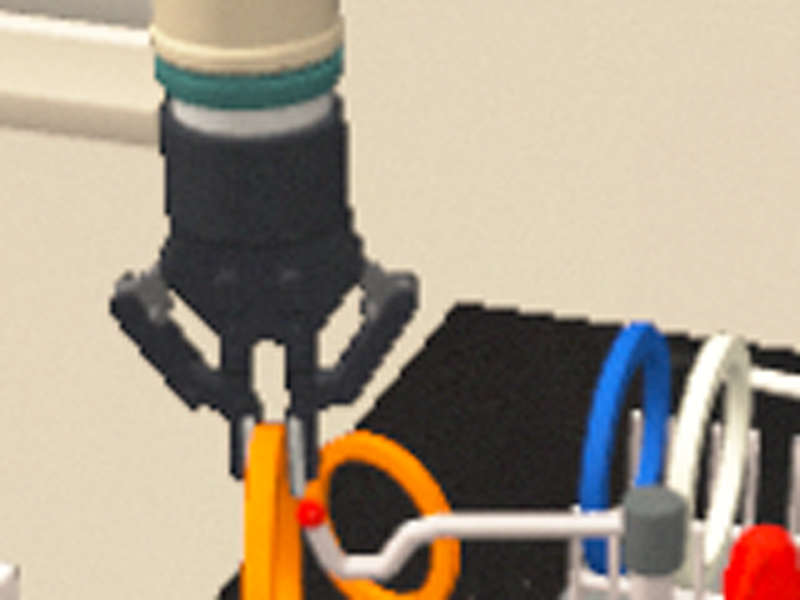

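View pics/w13.png

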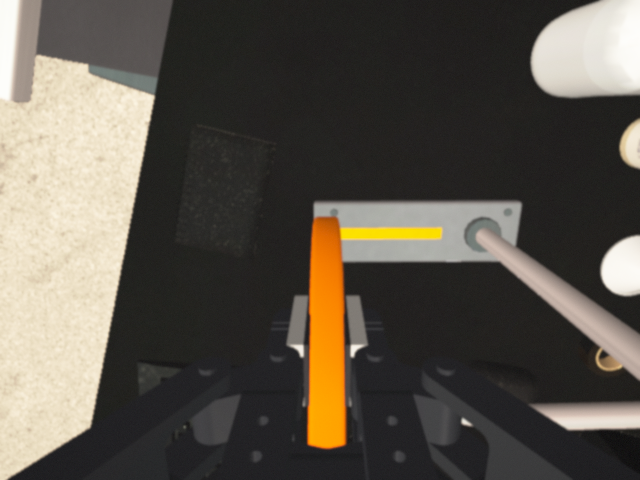

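Call:
play_rows:
  slide:
    - [0, 10, 0]
    - [0, 20, 0]
    - [0, 30, 0]
    - [0, 37, 0]
    - [0, 37, 0]
  turn: [0, 0, 0, 0, 0]
  fingers: [0, 0, 0, 0, 0]

```text
clock: 15.3
eef_pos: [490.4, -134.3, 226.8]
tool_rot: [3.126, -0.002, 1.892]
force: [-0.5, 1.8, -0.4]
width: 11.0
```

```bash
python3 - <<'E'
from fit import *
stat()
im,d,p=snap('scene','s7');crop('s7',220,110,380,230,5,'c15')
stat()
E
```

```text
ring r 122.6 lat 0.1 z 235.3 F [-0.5  1.8 -0.4] rot [ 3.126e+00 -2.000e-03  1.892e+00] t 15.3 w 11.025976185607501
ring r 123.2 lat -0.0 z 235.2 F [-0.3  0.2 -1.3] rot [ 3.127e+00 -2.000e-03  1.892e+00] t 15.35 w 11.106714605178558
```

View pics/c15.png

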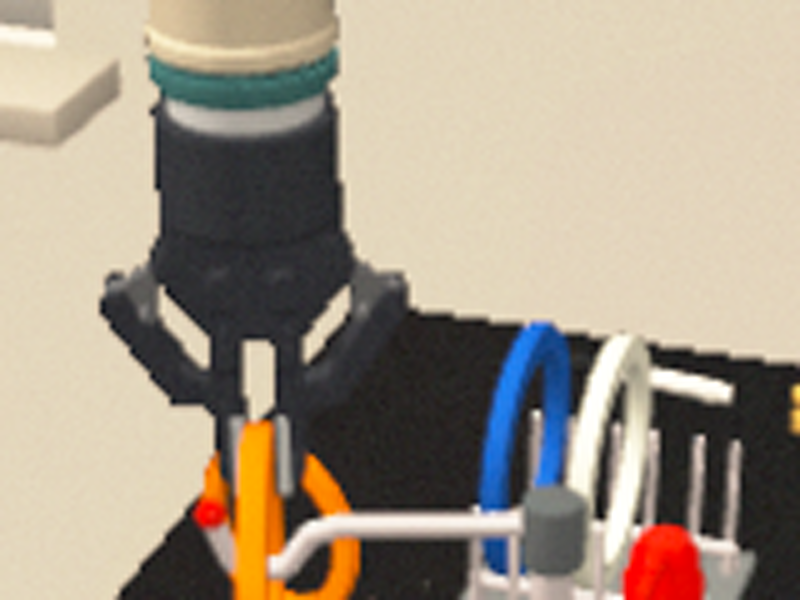

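Call:
play_rows:
  slide:
    - [0, 1, 10]
    - [0, 1, 20]
    - [0, 1, 30]
    - [0, 1, 32]
    - [0, 1, 32]
  turn: [0, 0, 0, 0, 0]
  fingers: [0, 0, 0, 0, 0]

```text
clock: 15.98
eef_pos: [491.2, -134.0, 194.6]
tool_rot: [3.127, -0.002, 1.892]
force: [-0.4, -0.1, -1.4]
width: 11.3
```

```bash
python3 - <<'E'
from fit import *
stat()
im,d,p=snap('scene','s8');crop('s8',220,110,380,230,5,'c16')
stat()
E
```

```text
ring r 121.7 lat 0.1 z 203.1 F [-0.4 -0.1 -1.4] rot [ 3.127e+00 -2.000e-03  1.892e+00] t 15.975 w 11.329089490773343
ring r 121.6 lat -0.0 z 203.3 F [ 0.3 -0.3 -1.1] rot [ 3.126e+00 -2.000e-03  1.892e+00] t 16.025 w 10.91844322913453
```

View pics/c16.png

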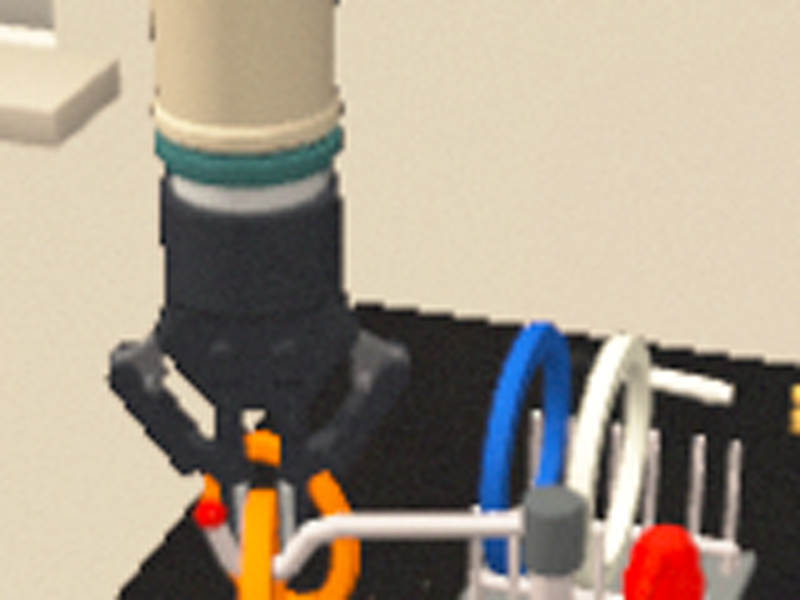

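Call:
play_rows:
  slide:
    - [0, 0, 2]
    - [0, 0, 4]
    - [0, 0, 5]
  turn: [0, 0, 0]
  fingers: [0, 0, 0]

```text
clock: 16.4
eef_pos: [491.4, -134.0, 189.8]
tool_rot: [3.127, -0.002, 1.892]
force: [-0.2, 0.3, -1.1]
width: 11.0
```

Call:
play_rows:
  slide:
    - [0, 0, 1]
    - [0, 0, 1]
  turn: [0, 0]
  fingers: [0, 0]

```text
clock: 16.65
eef_pos: [491.7, -134.4, 189.2]
tool_rot: [3.126, -0.001, 1.892]
force: [-0.8, -0.7, 2.3]
width: 11.1
```

```bash
python3 - <<'E'
from fit import *
stat()
E
```

```text
ring r 121.3 lat -0.4 z 197.7 F [-0.8 -0.7  2.3] rot [ 3.126e+00 -1.000e-03  1.892e+00] t 16.65 w 11.077911915973644
```

Call:
play_rows:
  slide:
    - [0, 0, 0]
    - [0, 0, 0]
    - [0, 0, 0]
    - [0, 0, 0]
    - [0, 0, 0]
  turn: [0, 0, 0, 0, 0]
  fingers: [0.17, 0.22, 0.3, 0.4, 0.45]

```text
clock: 17.27
eef_pos: [491.7, -134.4, 189.2]
tool_rot: [3.126, -0.001, 1.892]
force: [0.5, 0.2, 0.5]
width: 38.6
```

```bash
python3 - <<'E'
from fit import *
stat()
im,d,p=snap('scene','s9');crop('s9',220,110,380,230,5,'c17')
im,d,p=snap('wrist','w14')
E
```

```text
ring r 121.3 lat -0.4 z 197.7 F [0.5 0.2 0.5] rot [ 3.126e+00 -1.000e-03  1.892e+00] t 17.275 w 38.57013472966271
```

View pics/c17.png

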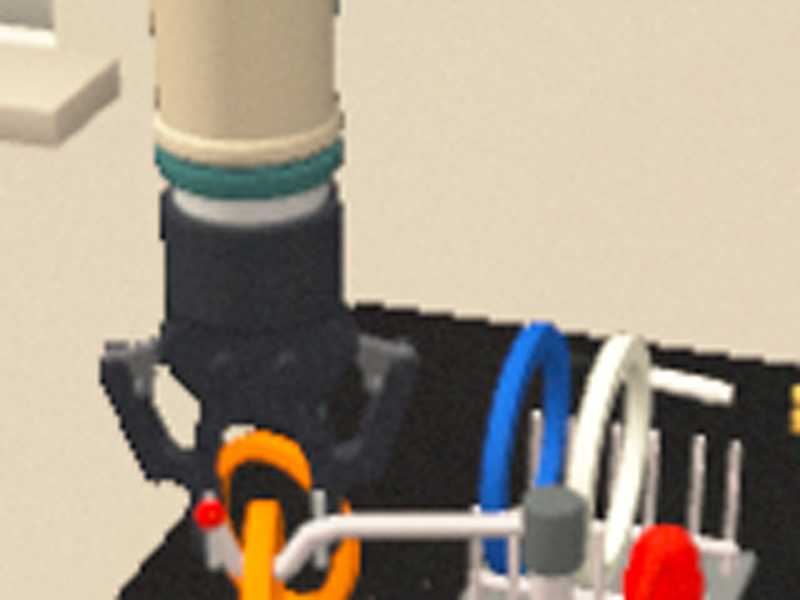

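View pics/w14.png

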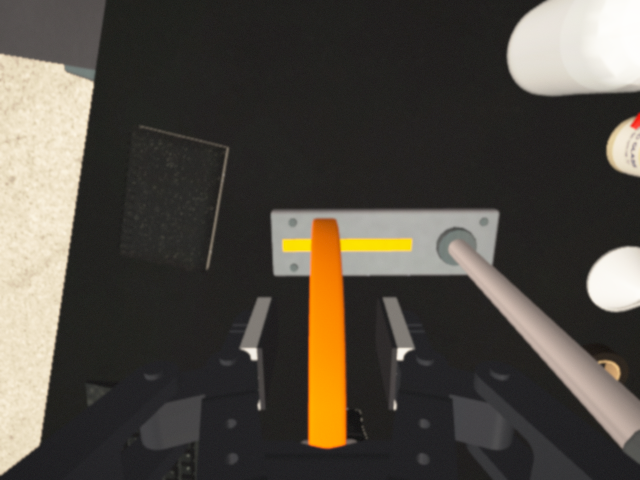

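Call:
play_rows:
  slide:
    - [0, 0, -8]
    - [0, 0.5, -25]
    - [0, 1, -55]
    - [0, 1.5, -90]
    - [0, 2, -130]
  turn: [0, 0, 0, 0, 0]
  fingers: [0.45, 0.45, 0.45, 0.45, 0.45]

```text
clock: 18.0
eef_pos: [491.4, -134.4, 320.7]
tool_rot: [3.126, -0.001, 1.892]
force: [1.0, -0.0, 0.2]
width: 38.4
```

```bash
python3 - <<'E'
from fit import *
stat()
im,d,p=snap('scene','s10');crop('s10',200,110,400,260,4,'c18')
im,d,p=snap('wrist','w15')
E
```

```text
ring r 121.6 lat -0.3 z 329.2 F [ 1.  -0.   0.2] rot [ 3.126e+00 -1.000e-03  1.892e+00] t 18.0 w 38.374681998070734
```

View pics/c18.png

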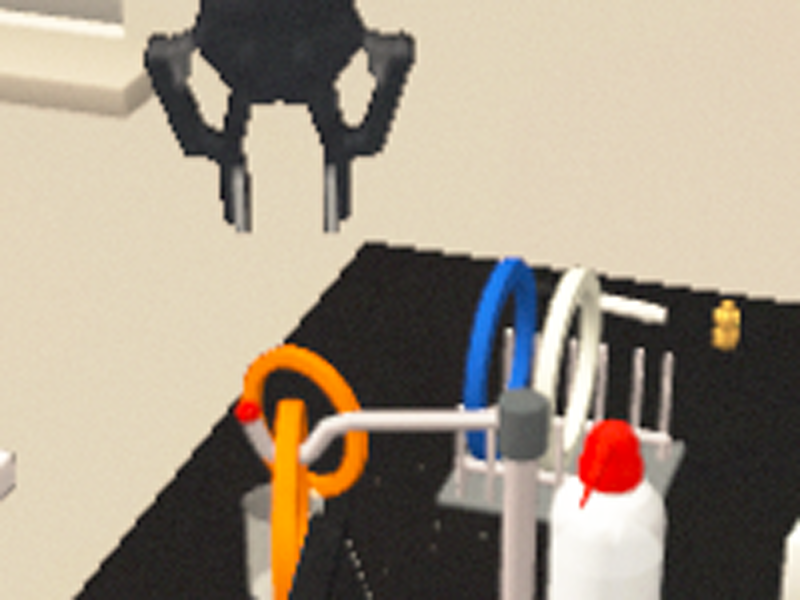

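View pics/w15.png

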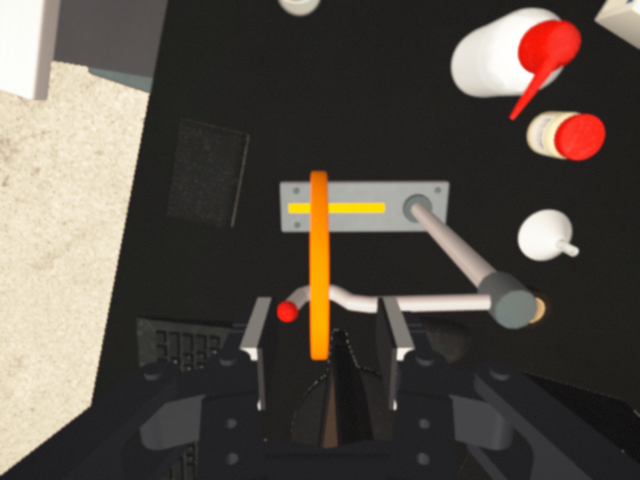

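Call:
play_rows:
  slide:
    - [20, 0, -10]
    - [60, -10, -20]
    - [110, -20, -20]
    - [160, -30, -20]
    - [200, -40, -20]
  turn: [0, 0, 0, 0, 0]
  fingers: [0.45, 0.45, 0.45, 0.45, 0.45]

```text
clock: 18.73
eef_pos: [390.7, 45.3, 342.2]
tool_rot: [3.119, 0.004, 1.895]
force: [-0.0, 0.6, -0.3]
width: 38.4
```

Call:
play_rows:
  slide:
    - [20, 0, 0]
    - [60, 0, 0]
    - [60, 0, 0]
    - [60, 0, 0]
    - [60, 0, 0]
  turn: [0, 0, 0, 0, 0]
  fingers: [0.45, 0.45, 0.45, 0.45, 0.45]

```text
clock: 19.35
eef_pos: [371.5, 101.5, 341.9]
tool_rot: [3.12, 0.004, 1.893]
force: [-0.2, 0.6, 0.5]
width: 38.2
```

```bash
python3 - <<'E'
from fit import *
stat()
im,d,p=snap('top','t3');crop('t3',340,200,440,320,6,'c19')
im,d,p=snap('wrist','w16')
im,d,p=snap('scene','s11')
im,d,p=snap('top','t4')
E
```

```text
ring r 160.8 lat 261.4 z 350.4 F [-0.2  0.6  0.5] rot [3.12  0.004 1.893] t 19.35 w 38.23713103172267
```

View pics/c19.png

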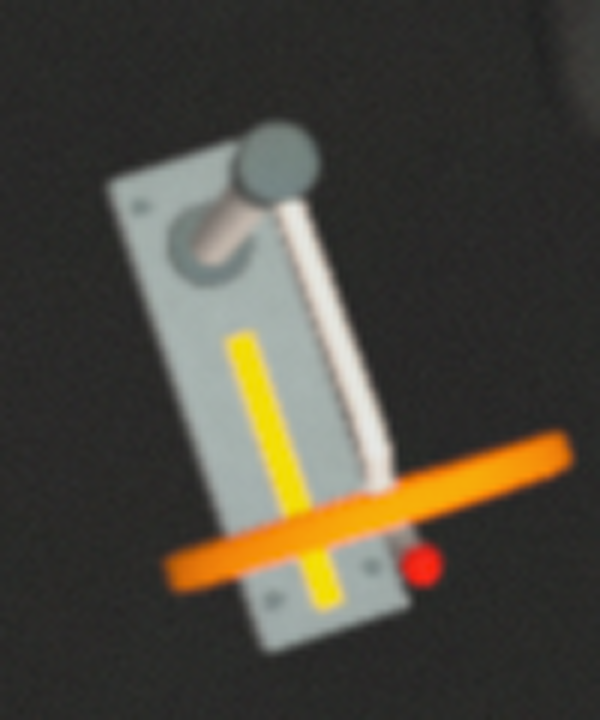

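View pics/w16.png

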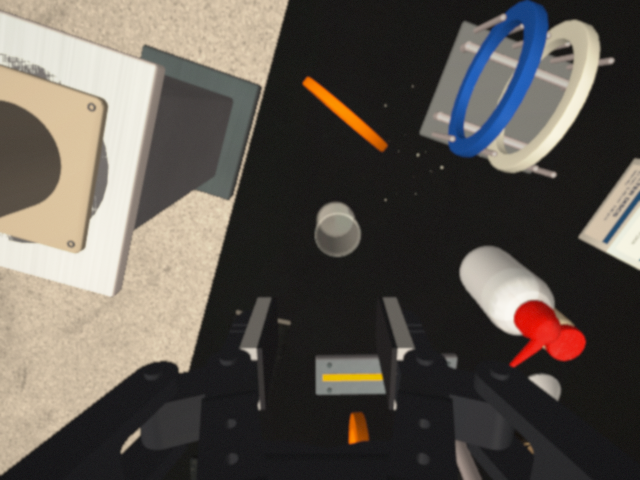

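View pics/t3.png

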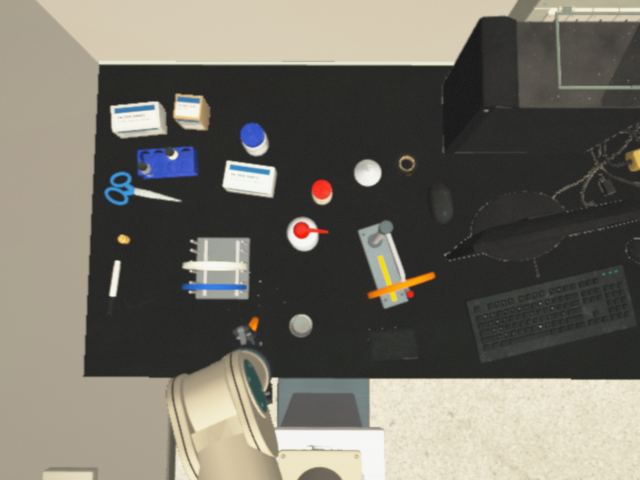

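```bash
python3 - <<'E'
from fit import *
for t in ('t3','t4'):
    im,d,p=load(t); hsv=cv2.cvtColor(im,cv2.COLOR_BGR2HSV)
    def blob(m,x0,x1,y0,y1):
        s=np.zeros(m.shape,bool); s[y0:y1,x0:x1]=1; v,uu=np.nonzero(m&s); return uu,v
    r=((hsv[...,0]<4)|(hsv[...,0]>175))&(hsv[...,1]>180)&(hsv[...,2]>100)
    b=blob(r,400,420,285,302); ball=ray(p,b[0].mean(),b[1].mean(),276)[:2]
    c=ray(p,340+(278+.5)/6-.5,200+(163.5)/6-.5,283)[:2]
    y=(hsv[...,0]>21)&(hsv[...,0]<35)&(hsv[...,1]>150)&(hsv[...,2]>120); v=blob(y,365,410,250,305)
    P=np.array([ray(p,i,j,12)[:2] for i,j in zip(*v)],np.float32); l=cv2.fitLine(P,cv2.DIST_L2,0,.01,.01).ravel()
    o=blob((hsv[...,0]>5)&(hsv[...,0]<20)&(hsv[...,1]>170),360,440,265,305)
    print(t,'ball',ball,'collar',c,'hook ang',np.arctan2(*(ball-c)[::-1]),np.linalg.norm(ball-c),'stripe',np.arctan2(l[1],l[0])-np.pi,'ring px',o[0].mean(),o[1].mean())
E
```

```text
t3 ball [ 485.26914595 -186.36298711] collar [ 620.70298064 -137.7509266 ] hook ang -2.7969794388309195 143.8939053808485 stripe -2.8204374 ring px 401.2610966057441 284.79634464751956
t4 ball [ 485.21276961 -186.1900007 ] collar [ 620.70298064 -137.7509266 ] hook ang -2.7982433446792325 143.8886416151668 stripe -2.8192878 ring px 401.63517060367457 284.6955380577428
```

```bash
python3 - <<'E'
from fit import *
for t in ('t2','t3','t4'):
    im,d,p=load(t); hsv=cv2.cvtColor(im,cv2.COLOR_BGR2HSV)
    r=((hsv[...,0]<4)|(hsv[...,0]>175))&(hsv[...,1]>180)&(hsv[...,2]>100)
    s=np.zeros(r.shape,bool); s[285:302,400:420]=1; v,uu=np.nonzero(r&s); print(t,uu.mean(),v.mean(),len(v),ray(p,uu.mean(),v.mean(),276))
    g=im[190:345,340:440]
    # bar midpoints
    for v in (240,250,260):
        row=im[v,375:420].min(1).astype(int); print(v,[x for x in row if x>0][:0], 375+np.average(np.arange(45),weights=np.clip(row-185,0,None)+1e-9).round(2))
im,d,p=load('w15'); A=ray(p,287,311,276);B=ray(p,513,307,283);print(A,B,np.arctan2(*(A-B)[1::-1]))
crop('w15',270,260,560,340,2.7,'c20')
E
```

```text
t2 410.0 293.97222222222223 36 [ 485.26783496 -186.0274129   276.        ]
240 [] 390.05
250 [] 393.69
260 [] 397.1
t3 410.1666666666667 293.97222222222223 36 [ 485.26914595 -186.36298711  276.        ]
240 [] 390.04
250 [] 393.77
260 [] 397.17
t4 410.0810810810811 294.0 37 [ 485.21276961 -186.1900007   276.        ]
240 [] 390.05
250 [] 393.78
260 [] 397.15
[ 485.9685508  -184.41444322  276.        ] [ 617.37649313 -135.64369175  283.        ] -2.786210328090569
```

View pics/c20.png

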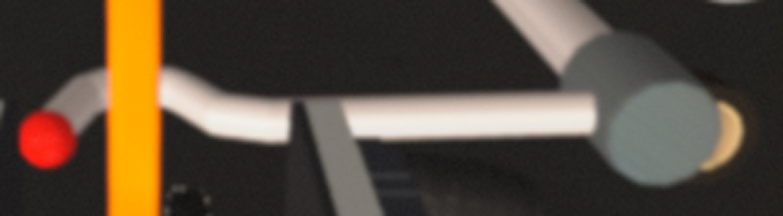

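```bash
python3 - <<'E'
from fit import *
for t in ('t2','t3','t4'):
    im,d,p=load(t); pts=[]
    for v in range(238,266):
        row=im[v,378:412].min(1).astype(float); 
        k=row.argmax(); a=max(0,k-4); w=np.clip(row[a:k+5]-130,0,None); pts.append(ray(p,378+a+np.average(np.arange(len(w)),weights=w),v,273)[:2])
    P=np.array(pts,np.float32); l=cv2.fitLine(P,cv2.DIST_HUBER,0,.01,.01).ravel(); print(t,np.arctan2(l[1],l[0])-np.pi, P[0],P[-1])
im,d,p=load('w5')
for v in (200,280):
    row=im[v,290:362].min(1).astype(int); print(v,row.tolist())
E
```

```text
t2 -2.7958574 [ 598.90106 -144.0122 ] [ 543.7833  -164.20888]
t3 -2.796193 [ 598.9013  -144.09312] [ 543.7839  -164.34572]
t4 -2.7959254 [ 598.90137 -144.09737] [ 543.784   -164.39072]
200 [40, 59, 107, 155, 183, 194, 197, 198, 199, 200, 200, 201, 201, 201, 204, 203, 204, 203, 203, 197, 189, 193, 207, 221, 231, 238, 243, 247, 249, 249, 247, 244, 242, 242, 242, 243, 244, 245, 244, 242, 239, 235, 230, 225, 219, 211, 203, 191, 180, 181, 191, 197, 198, 199, 198, 198, 199, 200, 200, 202, 203, 204, 202, 205, 203, 204, 200, 186, 162, 117, 71, 43]
280 [40, 42, 41, 60, 108, 158, 184, 191, 194, 196, 195, 197, 196, 198, 195, 195, 196, 193, 192, 189, 184, 193, 211, 225, 234, 240, 244, 247, 248, 248, 248, 247, 248, 248, 249, 250, 250, 251, 250, 250, 249, 248, 245, 241, 237, 232, 227, 222, 214, 202, 187, 179, 186, 195, 197, 198, 199, 199, 198, 198, 197, 198, 199, 200, 198, 185, 159, 114, 67, 42, 38, 36]
```

Call:
play_rows:
  slide:
    - [0, 0, 0]
    - [0, 0, 0]
    - [0, 0, 0]
    - [0, 0, 0]
    - [0, 0, 0]
  turn: [0, 0, 0, 0, 0]
  fingers: [0.45, 0.45, 0.45, 0.45, 0.45]

```text
clock: 20.18
eef_pos: [371.7, 101.7, 341.9]
tool_rot: [3.119, 0.004, 1.893]
force: [0.4, -0.6, -0.5]
width: 38.4
```

Call:
play_rows:
  slide:
    - [0, 0, 0]
    - [0, 0, 0]
    - [0, 0, 0]
    - [0, 0, 0]
    - [0, 0, 0]
  turn: [0, 0, 0, 0, 0]
  fingers: [0.45, 0.45, 0.45, 0.45, 0.45]

```text
clock: 20.8
eef_pos: [371.7, 101.8, 341.9]
tool_rot: [3.119, 0.003, 1.893]
force: [0.2, -0.2, 0.4]
width: 38.2
```

```bash
python3 - <<'E'
from fit import *
im0=load('top0')[0].astype(int)
for t in ('t5','t6'):
    im,d,p=snap('top',t); hsv=cv2.cvtColor(im,cv2.COLOR_BGR2HSV); m=(hsv[...,0]>5)&(hsv[...,0]<20)&(hsv[...,1]>170); m[:265]=0;m[305:]=0;m[:,:360]=0;m[:,440:]=0
    v,u_=np.nonzero(m); print(t,len(v),u_.mean(),v.mean())
a=load('t3')[0].astype(int); b=im.astype(int)
for n,(x0,x1,y0,y1) in dict(ring=(360,440,265,305),bottle=(280,330,210,255),beaker=(285,317,310,342),jar=(308,335,175,208),carton=(220,280,155,200),notebook=(365,420,325,365),mouse=(425,460,178,225),rackWB=(178,255,257,300)).items():
    print(n,'vs start',np.abs(b-im0)[y0:y1,x0:x1].mean().round(2),'vs t3',np.abs(b-a)[y0:y1,x0:x1].mean().round(2))
im,d,p=snap('scene','s12');crop('s12',200,140,400,290,4,'c21')
E
```

```text
t5 378 401.55555555555554 284.7037037037037
t6 381 401.3018372703412 284.7795275590551
ring vs start 22.1 vs t3 1.08
bottle vs start 1.36 vs t3 1.16
beaker vs start 1.46 vs t3 1.14
jar vs start 1.4 vs t3 1.23
carton vs start 1.14 vs t3 0.78
notebook vs start 1.41 vs t3 1.4
mouse vs start 1.46 vs t3 1.42
rackWB vs start 1.32 vs t3 0.86
```

View pics/c21.png

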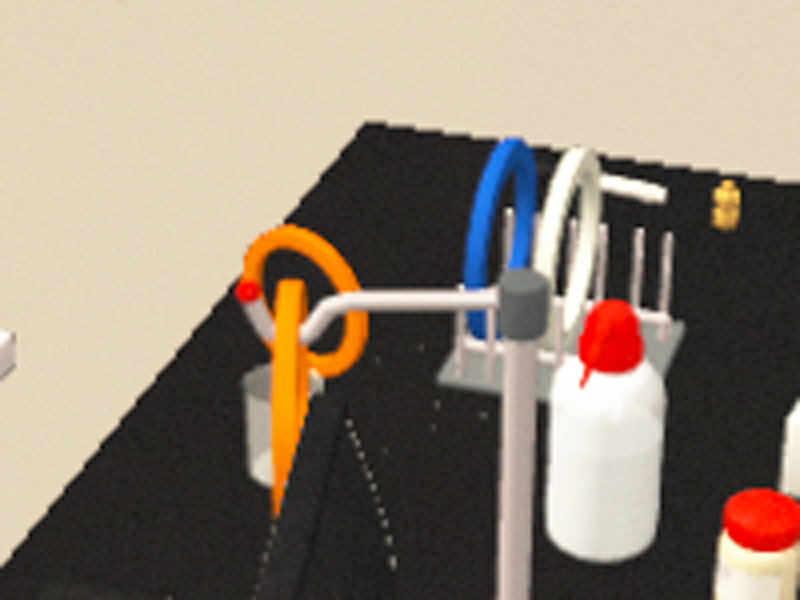

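The orange ring hangs still in the bowl, the hook is straight out and nothing else has moved. Handing the job in.

```bash
python3 -c "
from cell import ctrl
print(ctrl.finish_job())"
```

```text
the job is handed in; nothing more can be done
None
```

I swung the hook round over the yellow stripe first. Then I took the larger orange ring out of the rack by its left rim and hung it in the bowl of the J-hook. I handed the job in at about 21 s.

- **Ring:** in the last pictures it hangs in the bowl, still to within 0.4 px over about 1.5 s.
- **Surroundings:** the blue and white rings and the bottle, beaker, jar, carton, notebook and mouse look the same as at the start. The gripper is well clear of everything.
- **Hook angle:** my checks disagreed slightly. The gripper's own angle while it pinched the arm matched the stripe to about 0.001 rad. The top camera put the hook about 0.02 rad (1.3°) off the stripe, the same before and after hanging. One rougher wrist picture gave about 0.03 rad. I left it there rather than disturb the hung ring.
- **Fingertip height:** both cameras showed the fingertips about 40 mm higher than the reported tool position. My first attempt to close on the hook was therefore above the bar, and it touched nothing that I could see. I worked from camera heights after that.

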